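Clear the ink-stick stubs with reverse tweezers and nest the dishes

TASK

Clear away the ink: with the self-closing tweezers, never your fingers, lift every ink-stick stub out of the dishes and lay it flat on the floor of the shallow wooden tray, then hang the tweezers back upright in their stand. After that nest the empty dishes, the small one in the medium one and the medium one in the large one, each sitting flat on the floor of the next; do not tip a dish, and leave the inkstone, the stamp and the paperweight alone.

Things in the scene. Friction and masses are not known exactly. Their poses are not given: they have to be found in the camera images.
- tweezers: steel self-closing (reverse) tweezers, 136 mm tall, 94 g, upright in the stand, jaws down. Origin midway between the jaw tips; z up, jaws and pads move along y. Above the origin: jaws 0-56 mm (two plates 12 mm wide along x, 3 mm thick, closed gap 4 mm), guard plate 66-70 mm (30 mm along x, 72 along y), squeeze pads 76-106 mm, black head 110-136 mm.
- tweezers_pads (a point): midpoint between the two squeeze pads, 91 mm above the jaw tips. Pads are 22 mm wide along x, outer faces 52 mm apart along y at rest. The arms cross, so pressing the pads in opens the jaws: pad width + jaw gap is always 56 mm (a stub gripped: pads 40 mm; fully squeezed: pads 28 mm, jaw gap 28 mm)
- tweezers_head (a point): centre of the rigid black head (20 x 20 x 26 mm, fixed to the spine), 123 mm above the jaw tips. Held here with any grip the jaws stay shut. With a clamped stub lying flat on a surface the tweezers stand by themselves if let go gently.
- pad_a (a joint): travel of the pad on the +y side: 0 shut, 0.012 m fully pressed in (its jaw, on the -y side, moved 12 mm out). Pad force: 9.6 N starts it, 14 N at pad width 40 mm, 19 N fully in. So 3 to 7 N on the pads carries the tweezers shut, with or without a stub; 25 to 40 N opens them fully. Let empty jaws shut slowly, or they may jump out of the fingers.
- pad_b (a joint): the same for the pad on the -y side (jaw on the +y side)
- stand: fixed wooden tweezers stand: two uprights on a 60 x 100 mm base, tops 80 mm above the table, 44 mm long along x, 18 mm thick, 50 mm gap between along y. Origin: centre of underside, z up. The jaws hang in the gap, the guard plate lies on both tops; tweezers' y along the stand's y (either way), tweezers' origin 14 mm above the stand's.
- tray: fixed shallow light-wood tray, outside 150 mm along its x by 106 mm along its y, walls 4 mm thick and 14 mm high, floor 4 mm thick. Origin at the centre of its underside; z up.
- dish_large: large white round straight-sided dish, 148 mm outside diameter, 32 mm high, walls 8 mm thick (132 mm inside diameter), floor 6 mm thick, about 280 g; origin at the centre of its underside, z up. 
- dish_medium: medium white round straight-sided dish, 112 mm outside diameter, 44 mm high, walls 8 mm thick (96 mm inside diameter), floor 6 mm thick, about 200 g; origin at the centre of its underside, z up. Flat-bottomed, so in the large dish its rim stands 18 mm above the large one's.
- dish_small: small white round straight-sided dish, 76 mm outside diameter, 56 mm high, walls 8 mm thick (60 mm inside diameter), floor 6 mm thick, about 140 g; origin at the centre of its underside, z up. In the medium dish its rim stands 18 mm above the medium one's.
- stub_a: solid near-black ink-stick stub, a bar 34 x 16 x 16 mm, 20 g; origin at its centre, its x axis along the 34 mm length. It starts lying flat on the floor of the large dish, on its +y side. May be absent.
- stub_b: solid near-black ink-stick stub, a bar 34 x 16 x 16 mm, 20 g; origin at its centre, its x axis along the 34 mm length. It starts lying flat on the floor of the large dish, on its -y side. May be absent.
- stub_c: solid near-black ink-stick stub, a bar 34 x 16 x 16 mm, 20 g; origin at its centre, its x axis along the 34 mm length. It starts lying flat on the floor of the medium dish. May be absent.
- stub_d: solid near-black ink-stick stub, a bar 34 x 16 x 16 mm, 20 g; origin at its centre, its x axis along the 34 mm length. It starts lying flat on the floor of the small dish. May be absent.
- inkstone: bystander: dark slab inkstone with a raised border, 100 x 130 x 22 mm, loose; origin at the centre of its underside
- stamp: bystander: blue and grey hand stamp, 48 x 65 x 62 mm, loose; origin at the centre of its underside
- paperweight: bystander: brass bar 28 x 200 x 18 mm, loose; origin at the centre of its underside

How it is judged (in metres and radians):
On the way, in this order (a step that is already met when the one before it is completed fails the run):
1. a stub is lifted above the dishes in the tweezers (((contact force between tweezers and stub_a above 0.1 N and height (world z) of stub_a above 0.066 m) or (contact force between tweezers and stub_b above 0.1 N and height (world z) of stub_b above 0.066 m) or (contact force between tweezers and stub_c above 0.1 N and height (world z) of stub_c above 0.066 m) or (contact force between tweezers and stub_d above 0.1 N and height (world z) of stub_d above 0.066 m))), for 0.1 s.
2. every stub lies flat in the tray and the tweezers hang upright in their stand, let go (x of stub_a in the frame of tray between -0.071 and 0.071 m and y of stub_a in the frame of tray between -0.049 and 0.049 m and z of each of stub_a, stub_b, stub_c, stub_d in the frame of tray below 0.018 m and x of stub_b in the frame of tray between -0.071 and 0.071 m and y of stub_b in the frame of tray between -0.049 and 0.049 m and x of stub_c in the frame of tray between -0.071 and 0.071 m and y of stub_c in the frame of tray between -0.049 and 0.049 m and x of stub_d in the frame of tray between -0.071 and 0.071 m and y of stub_d in the frame of tray between -0.049 and 0.049 m and horizontal distance between tweezers and stand below 0.014 m and z of tweezers in the frame of stand between 0.008 and 0.02 m and angle between tweezers's own z axis and vertical below 0.12 rad and contact force between the fingers and tweezers below 0.1 N), for 0.2 s.
3. the dishes are nested (horizontal distance between dish_medium and dish_large below 0.016 m and z of dish_medium in the frame of dish_large below 0.01 m and horizontal distance between dish_small and dish_medium below 0.016 m and z of dish_small in the frame of dish_medium below 0.01 m and angle between each of dish_large, dish_medium, dish_small's own z axis and vertical below 0.1 rad), for 0.2 s.
At the end, for the whole second after the job is handed in: Every stub lies flat inside the tray (centre under 18 mm above its underside); tweezers in their stand within 14 mm, 0.12 rad of upright; small dish in medium in large, each within 16 mm of centre, under 10 mm above the other's underside, tilted under 0.1 rad; all at rest (all of step 3 and x of stub_a in the frame of tray between -0.071 and 0.071 m and y of stub_a in the frame of tray between -0.049 and 0.049 m and z of each of stub_a, stub_b, stub_c, stub_d in the frame of tray below 0.018 m and x of stub_b in the frame of tray between -0.071 and 0.071 m and y of stub_b in the frame of tray between -0.049 and 0.049 m and x of stub_c in the frame of tray between -0.071 and 0.071 m and y of stub_c in the frame of tray between -0.049 and 0.049 m and x of stub_d in the frame of tray between -0.071 and 0.071 m and y of stub_d in the frame of tray between -0.049 and 0.049 m and horizontal distance between tweezers and stand below 0.014 m and z of tweezers in the frame of stand between 0.008 and 0.02 m and angle between tweezers's own z axis and vertical below 0.12 rad and linear speed of each of tweezers, dish_large, dish_medium, dish_small, stub_a, stub_b, stub_c, stub_d below 0.03 m/s); the robot touches nothing.
It fails at once if a stub touched with the fingers (contact force between the fingers and stub_a above 0.5 N or contact force between the fingers and stub_b above 0.5 N or contact force between the fingers and stub_c above 0.5 N or contact force between the fingers and stub_d above 0.5 N).
It fails at once if a dish tipped by more than 0.5 rad (angle between any of dish_large, dish_medium, dish_small's own z axis and vertical above 0.5 rad).
It fails at once if a bystander pushed more than 25 mm (distance of any of inkstone, stamp, paperweight from where it was at the start of the episode above 0.025 m).
Of stub_a, stub_b, stub_c, stub_d only 3 to 4 are there at a start; the rules pass over those that are not, and their reading is None.
At some moment in a run one of dish_large, dish_medium, dish_small may be knocked a few centimetres aside while the robot is not near it.
It also fails if it takes over 208 s, if anything falls off the work surface, if the arm or the gripper's body presses on something with over 40 N, if the wrist force passes 120 N, or if a joint passes its speed limit or range.

ROBOT

A 6-joint arm with a two-finger parallel gripper is mounted at the origin on the work surface. World frame = base frame: x ahead of the robot, y to its left, z up, the work surface at z = 0. Lengths are in mm, angles in rad, forces in N, time in s.
With the tool pointing down it reaches from about 400 to 925 mm from the base axis. Payload 12.5 kg.
Tool frame: the origin (TCP) lies between the finger pads; the fingertips stand 11 mm ahead of it and the grasp point (between the pads) lies 8 mm behind it (env.tip_extent is the distance from the TCP to the fingertips, in mm); x points along the fingers, z is the direction in which the jaws open and shut, and the axes are right-handed (so a half turn about x gives the same grasp; the last joint's range is limited). The gripper opens to 95 mm and grips with 3 to 60 N. Pads are 20 mm wide; open, the fingers measure 119 mm over their backs; the gripper's body (75 mm by 180 mm) begins 59 mm behind the grasp point.
Start: joints at [-1.309, 0.491, 1.559, -0, 1.092, -0.106], TCP at [224.751, -583.211, 200.961] pointing down, gripper open.
Joint ranges: [-3.1, 3.1], [-0.84, 2.19], [0.05, 2.79], [-1.13, 4.28], [0.06, 2.93], [-2.69, 2.69]. Speed limits (rad/s): [2.22, 2.22, 2.79, 3.14, 3.14, 3.14].

INTERFACE

Orientations are given as [roll, pitch, yaw] about the fixed x, y, z axes, in that order (R = Rz(yaw) Ry(pitch) Rx(roll)).
In Python, from cell import status, imaging, env gives the robot as it stands. The module is installed in compiled form; this text tells all that it offers.
- The arm moves only by the tool apply_moves, never from a script. Its argument "increments" is a list of rows, each a list of 5 numbers: the closure, from 0 (fully open) to 1 (shut), then the shift along the tool's x, y, z in mm, then the turn about the tool's x in degrees. A call has 1 to 10 rows; each row shifts and turns the commanded pose from where the row before left it, along the tool's axes as they then stand; what a row does not reach is not made up. A row lasts 1/10 s, in which the tool goes at most 50 mm and 8.59 degrees, less where a joint would pass 70% of its speed; a pose out of reach is approached as far as the arm can. A call with a gripper value outside its range is refused whole. The fingers move at their own pace and stop on an object; the grip force is fixed at half the most. Time passes only in rows, so rows that do not move let the fingers close. It gives the time, the measured TCP pose, the force and the opening at its end, in the units of the state.
- status.state(): the state, without advancing time (a new reading comes with each control period).
- imaging.read_camera(name): name is "scene" or "side" or "wrist"; returns a dict with "pixels" (420x560x3 uint8, red, green, blue), "fovy" (degrees; the focal length in pixels is half the picture's height over the tangent of half this angle, whatever the lens; pixels are square), "cx", "cy" (the principal point, pixels), "R" (3x3) and "t" (3): a world point X has camera coordinates R X + t. Camera axes: x right, y down, z forward; pixel columns grow to the right and rows downward; lengths in mm; the calibration is good to about 2 mm. A picture is of the moment at which its call begins. There is no depth.
- env.job_done(): hands the job in, once; it reports no verdict.
The state is a dict: "t": time; "joints": joint angles; "qvel": joint speeds; "tau": joint torques, N m; "eef_pos": TCP position; "tcp_rot": TCP orientation; "ft_force": force on the tool from outside, world axes, zero at the start; "moment": the same for the moment, N m; "opening": opening from 0.0 (shut) to 1.0 (fully open).
Only numpy, scipy, OpenCV 4.12 (cv2) and the standard library are available. Lean on these libraries where they do the work, as an engineer would, in place of code of your own. Each camera call takes 0.05 s, during which the arm holds its last target. There are 200 camera calls.

## Working session

There is one attempt and no reset: what is moved stays moved. The work goes in short steps, Python scripts to look and compute and a tool call to move; the robot and the scene stay as the last step left them, time stands still between calls to the robot, and variables do not carry over. Pictures are saved under pics/ and viewed, about 12 in all and at most 16, crops included, and the job is handed in when it is done.

Besides the shell and the picture viewer there is one more tool, called as name(argument=value, ...), one argument or row to a line, values as JSON. apply_moves: Moves the arm, as the interface text tells. Its arguments: {"type":"object","properties":{"increments":{"type":"array"}},"required":["increments"]}

```bash
mkdir -p pics; cat > h.py <<'E'
import numpy as np, cv2
from cell import status, imaging, env
def cam(n):
    c=imaging.read_camera(n); c['f']=210/np.tan(np.radians(c['fovy'])/2); c['R']=np.array(c['R']);c['t']=np.array(c['t']).ravel(); return c
def ray(c,u,v):
    d=c['R'].T@np.array([(u-c['cx'])/c['f'],(v-c['cy'])/c['f'],1]); o=-c['R'].T@c['t']; return o,d
def onz(c,u,v,z):
    o,d=ray(c,u,v); return (o+d*(z-o[2])/d[2])
def proj(c,X):
    p=c['R']@np.array(X,float)+c['t']; return p[:2]/p[2]*c['f']+[c['cx'],c['cy']]
def save(c,n,s=1): cv2.imwrite('pics/'+n,cv2.resize(c['pixels'][:,:,::-1],None,fx=s,fy=s))
E
python3 - <<'E'
from h import *
for n in ['scene','side','wrist']:
    c=cam(n); save(c,n+'0.png',1.4); print(n,c['fovy'],c['cx'],c['cy'],-c['R'].T@c['t'],c['R'][2])
s=status.state();print(s)
E
```

```text
scene 50.11181504062064 275.0058965341438 211.2210538531206 [1299.08728776  110.5103855   873.22475491] [-0.68098163 -0.11503332 -0.72320906]
side 42.915245506793916 280.07927979718335 210.35489378750958 [ 366.74968081 1001.38295601  678.80172136] [ 0.18896482 -0.84691654 -0.49701577]
wrist 71.5872416090804 278.23616013959025 209.71229173812762 [ 291.73506703 -556.5880381   384.37783942] [-0.23705755 -0.08875708 -0.96743263]
{'t': 0.15, 'joints': array([-1.30862725e+00,  4.91424203e-01,  1.55926849e+00,  3.64499432e-05,
        1.09169629e+00, -1.05605001e-01]), 'qvel': array([-1.58609108e-03, -1.81103238e-03, -2.19502012e-03,  1.79525157e-03,
        9.15244294e-05,  7.46388577e-04]), 'tau': array([ 1.11437643e-03, -6.12896347e+01, -2.58277863e+01,  6.92686415e-02,
        4.73468774e-02, -6.56294355e-05]), 'eef_pos': array([ 224.69590435, -583.03528926,  200.50817095]), 'tcp_rot': array([2.99540773, 1.56999934, 1.79236867]), 'ft_force': array([ 0.13218331, -0.12979982,  1.08996544]), 'moment': array([-0.0185891 , -0.02073745, -0.02399056]), 'opening': 1.0015102612638218}
```

View pics/scene0.png

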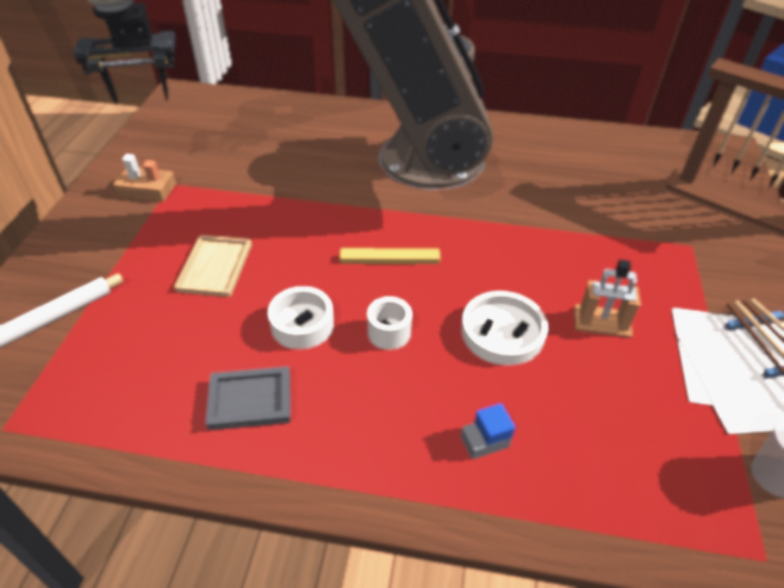

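View pics/side0.png

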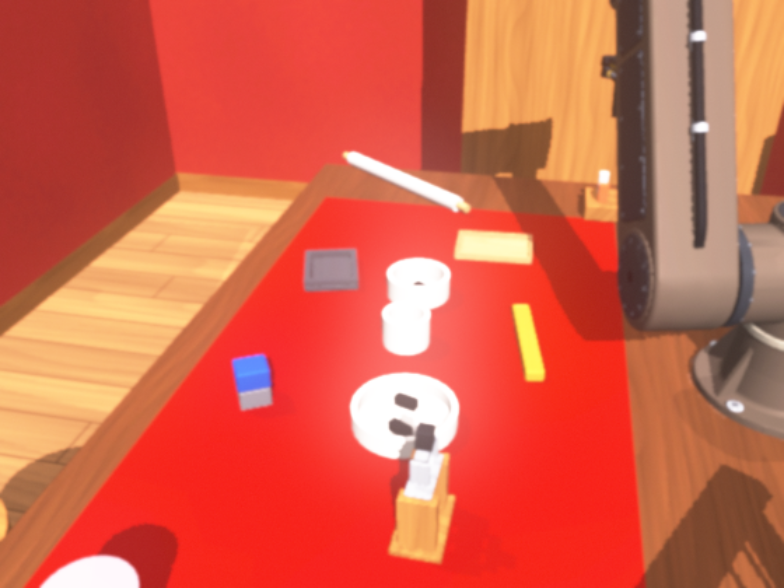

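The scene view (1.4x) shows the tray at (213,265), medium dish with a stub at (301,317), small dish with a dark spot at (389,322), large dish with two stubs at (504,327), and the stand with tweezers at (607,295). The side view agrees. Next I'll measure coarsely.

```bash
cat >> h.py <<'E'
from scipy.optimize import least_squares
H={'large':(74,32),'medium':(56,44),'small':(38,56)}
def white(c):
    p=c['pixels'].astype(int); return ((p.min(2)>95)&(p.max(2)-p.min(2)<60)).astype(np.uint8)
def rimfit(c,mask_cnt,r,h,z0=0):
    """outline cast on the rim plane; the half away from the camera lies on the outer rim circle"""
    o=ray(c,0,0)[0]; P=np.array([onz(c,u,v,z0+h)[:2] for u,v in mask_cnt.reshape(-1,2)])
    m=P.mean(0)
    for _ in range(4):
        away=(m-o[:2])/np.linalg.norm(m-o[:2]); Q=P[(P-m)@away>0.15*r]
        s=least_squares(lambda q:np.linalg.norm(Q-q,axis=1)-r,m,loss='soft_l1'); m=s.x
    return m,np.sqrt(np.mean(np.clip(s.fun,-5,5)**2))
def dishes(c,size,roi=None):
    w=white(c); 
    w=cv2.morphologyEx(w,cv2.MORPH_OPEN,np.ones((3,3)))
    cs,_=cv2.findContours(w,cv2.RETR_EXTERNAL,cv2.CHAIN_APPROX_NONE)
    r,h=H[size]; return [(k,cv2.boundingRect(k))+rimfit(c,k,r,h) for k in cs if cv2.contourArea(k)>300]
E
python3 - <<'E'
from h import *
c=cam('scene')
for s,(u,v) in dict(medium=(215,226),small=(278,230),large=(360,233)).items():
    for k,b,m,e in dishes(c,s):
        if cv2.pointPolygonTest(k,(u,v),False)>0: print(s,b,m.round(1),e.round(2))
g=lambda u,v,z:onz(c,u/1.4,v/1.4,z).round(0)
print('head',g(623,268,137),'standbase corners',[g(*q,0) for q in [(577,328),(632,334)]])
print('tray rim corners',[g(*q,14) for q in [(200,236),(251,239),(229,295),(175,290)]])
E
```

```text
medium (191, 205, 47, 44) [ 578.3 -165.5] 0.94
small (262, 212, 33, 37) [567.9  -5.6] 0.73
large (330, 208, 62, 52) [528.5 197.3] 1.01
head [467. 379. 137.] standbase corners [array([493., 333.,   0.]), array([489., 431.,   0.])]
tray rim corners [array([ 392., -432.,   14.]), array([ 382., -326.,   14.]), array([ 542., -316.,   14.]), array([ 549., -421.,   14.])]
```

```bash
cat >> h.py <<'E'
from scipy.spatial.transform import Rotation as Ro
def tool():
    s=status.state(); return np.array(s['eef_pos']),Ro.from_euler('xyz',s['tcp_rot']).as_matrix(),s
def jaw_yaw(Rm): return np.degrees(np.arctan2(Rm[1,2],Rm[0,2]))
def go(x,y,z,yaw=None,step=30,frm=None):
    """tool-axis turn (deg about tool x) to bring the jaw axis to yaw (mod 180), then the shift in the turned tool axes"""
    p,Rm,s=tool(); 
    if frm is not None: p=np.array(frm,float)
    turn=0
    if yaw is not None:
        # tool x points down: +turn about tool x = -yaw
        turn=-(((yaw-jaw_yaw(Rm))+90)%180-90)
        Rm=Rm@Ro.from_euler('x',turn,degrees=True).as_matrix()
    d=Rm.T@(np.array([x,y,z])-p); n=int(np.ceil(np.linalg.norm(d)/step))
    print('turn',round(turn,1),'shift',d.round(1),'rows',n,'each',(d/max(n,1)).round(1),'j6',round(s['joints'][5],2))
E
python3 - <<'E'
from h import *
p,R,s=tool(); print(R.round(3),jaw_yaw(R)); c=cam('wrist'); print((R.T@(-c['R'].T@c['t']-p)).round(0),(R.T@c['R'][2]).round(2))
go(520,-500,260); go(520,330,260,frm=(520,-500,260)); go(440,330,260,frm=(520,330,260))
E
```

```text
[[-0.     0.933  0.36 ]
 [ 0.001  0.36  -0.933]
 [-1.     0.    -0.001]] -68.92850440863889
[-184.   72.   -1.] [ 0.97 -0.25 -0.  ]
turn 0 shift [-59.3 305.4  28.6] rows 11 each [-5.4 27.8  2.6] j6 -0.11
turn 0 shift [ 3.000e-01  2.984e+02 -7.745e+02] rows 28 each [  0.   10.7 -27.7] j6 -0.11
turn 0 shift [  0.  -74.6 -28.8] rows 3 each [  0.  -24.9  -9.6] j6 -0.11
```

View pics/wrist0.png

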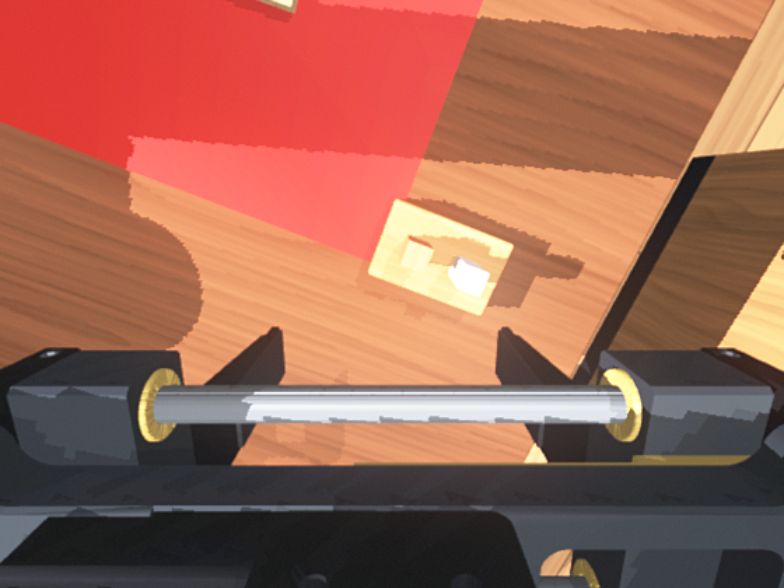

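apply_moves(
  increments=[
    [0, -20, 0, 0, 7],
    [0, -20, 0, 0, 7],
    [0, -20, 0, 0, 7],
    [0, 0, 28, -25, 0],
    [0, 0, 28, -25, 0],
    [0, 0, 28, -25, 0],
    [0, 0, 28, -25, 0],
    [0, 0, 28, -25, 0],
    [0, 0, 28, -25, 0],
    [0, 0, 28, -30, 0],
  ],
)

```text
t: 1.25
eef_pos: [421.5, -402.1, 260.9]
tcp_rot: [0.201, 1.571, -1.369]
ft_force: [0.2, 0.9, 1.0]
opening: 0.998
```

```bash
python3 - <<'E'
from h import *
import pickle
c=cam('wrist'); pickle.dump(c,open('w1.pkl','wb')); save(c,'w1.png',1.4); print(tool()[0],jaw_yaw(tool()[1]))
E
```

```text
[ 424.4924547  -398.00651783  260.95051403] -89.80894449843446
```

apply_moves(
  increments=[
    [0, 0, 0, -33, 0],
    [0, 0, 0, -33, 0],
    [0, 0, 0, -33, 0],
    [0, 0, 0, -33, 0],
    [0, 0, 0, -33, 0],
    [0, 0, 0, -33, 0],
    [0, 0, 0, -33, 0],
    [0, 0, 0, -33, 0],
    [0, 0, 0, -33, 0],
    [0, 0, 0, -33, 0],
  ],
)

```text
t: 2.3
eef_pos: [419.8, -71.7, 261.0]
tcp_rot: [1.119, 1.57, -0.45]
ft_force: [0.6, 0.2, -0.9]
opening: 0.999
```

```bash
python3 - <<'E'
from h import *
import pickle
c=cam('wrist'); pickle.dump(c,open('w2.pkl','wb')); save(c,'w2.png',1.4); print(tool()[0],jaw_yaw(tool()[1]))
E
```

```text
[419.24958255 -68.50918382 261.06071715] -89.89102147490676
```

apply_moves(
  increments=[
    [0, 0, 0, -33, 0],
    [0, 0, 0, -33, 0],
    [0, 0, 0, -33, 0],
    [0, 0, 0, -33, 0],
    [0, 0, 0, -33, 0],
    [0, 0, 0, -33, 0],
    [0, 0, 0, -33, 0],
    [0, 0, 0, -33, 0],
    [0, 0, 0, -33, 0],
    [0, 0, 0, 0, 0],
  ],
)

```text
t: 3.35
eef_pos: [419.5, 226.6, 260.8]
tcp_rot: [3.131, 1.57, 1.565]
ft_force: [0.7, 0.1, 0.0]
opening: 1.002
```

```bash
python3 - <<'E'
from h import *
import pickle
c=cam('wrist'); pickle.dump(c,open('w3.pkl','wb')); save(c,'w3.png',1.4); print(tool()[0],jaw_yaw(tool()[1]))
a=[pickle.load(open(f'w{i}.pkl','rb'))['pixels'][:300,:,::-1] for i in (1,2,3)]
cv2.imwrite('pics/mos.png',np.vstack([np.hstack(a[:2]),np.hstack([a[2],a[2]*0])])[:, :])
im=cv2.imread('pics/mos.png'); cv2.imwrite('pics/mos.png',cv2.resize(im,(800,428)))
E
```

```text
[419.42398131 225.1815436  260.63958022] -89.76746554015739
```

View pics/mos.png

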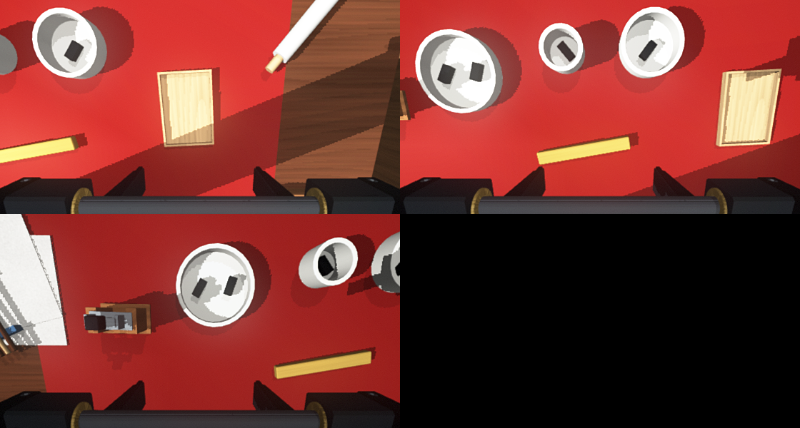

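```bash
cat >> h.py <<'E'
def stubs(c,center,rin,th=55,z=14,zr=None):
    """dark blobs over the dish floor -> centre, long-axis yaw, size, by casting on the stub's mid height"""
    m=(c['pixels'].max(2)<th).astype(np.uint8)
    m=cv2.morphologyEx(m,cv2.MORPH_OPEN,np.ones((3,3)))
    cs,_=cv2.findContours(m,cv2.RETR_EXTERNAL,cv2.CHAIN_APPROX_NONE); out=[]
    for k in cs:
        if len(k)<12: continue
        P=np.array([onz(c,u,v,z)[:2] for u,v in k.reshape(-1,2)],np.float32)
        if np.linalg.norm(P.mean(0)-center)>rin: continue
        (x,y),_,_=r=cv2.minAreaRect(P); b=cv2.boxPoints(r); e=[b[1]-b[0],b[2]-b[1]]; L=max(e,key=np.linalg.norm); S=min(e,key=np.linalg.norm)
        out.append((round(x,1),round(y,1),round(float(np.degrees(np.arctan2(L[1],L[0]))%180),1),round(float(np.linalg.norm(L)),1),round(float(np.linalg.norm(S)),1),c['pixels'][k[:,0,1],k[:,0,0]].max()))
    return out
A=dict(medium=(578,-165),small=(568,-5),large=(528,197))
def alld(c):
    for s,a in A.items():
        for k,b,m,e in dishes(c,s):
            if np.linalg.norm(m-a)<40 : print(s,m.round(1),e.round(2))
        print('  stubs',[q for th in (45,60,75) for q in stubs(c,np.array(a),H[s][0]-8,th)])
E
python3 - <<'E'
from h import *
import pickle
for i in (1,2,3):
    c=pickle.load(open(f'w{i}.pkl','rb')); print(i,-c['R'].T@c['t']); alld(c)
    if i==1 or i==2:
        p=cv2.cvtColor(c['pixels'],cv2.COLOR_RGB2HSV); m=((p[:,:,0]>12)&(p[:,:,0]<32)&(p[:,:,2]>90)).astype(np.uint8); m[260:]=0
        cs,_=cv2.findContours(m,cv2.RETR_EXTERNAL,cv2.CHAIN_APPROX_NONE)
        for k in cs:
            if cv2.contourArea(k)>1500:
                P=np.array([onz(c,u,v,10)[:2] for u,v in k.reshape(-1,2)],np.float32); print('wood',cv2.minAreaRect(P))
c=pickle.load(open('w3.pkl','rb')); save({'pixels':c['pixels'][110:200,90:250]},'st.png',5)
E
```

```text
1 [ 493.22431335 -400.993792    444.81120358]
medium [ 580.7 -164.8] 0.44
  stubs [(574.4, -161.8, 144.8, 33.7, 21.8, np.uint8(74))]
  stubs []
  stubs []
wood ((379.3023376464844, -49.66880798339844), (29.259124755859375, 180.7950897216797), 10.365135192871094)
wood ((464.54925537109375, -375.10260009765625), (150.98497009277344, 107.72328186035156), 3.011017322540283)
wood ((587.87353515625, -142.50155639648438), (104.20500946044922, 100.14507293701172), 22.693462371826172)
2 [491.5483993  -70.63228475 444.98350744]
medium [ 580.  -163.7] 0.44
  stubs [(574.5, -162.7, 143.1, 35.6, 14.3, np.uint8(59)), (574.3, -162.9, 143.8, 35.9, 15.0, np.uint8(74))]
small [570.1  -5.2] 0.4
  stubs [(572.8, -7.8, 40.7, 34.4, 14.0, np.uint8(74))]
large [531.8 197.3] 0.48
  stubs [(531.4, 228.9, 150.6, 35.1, 23.5, np.uint8(74))]
wood ((376.46856689453125, -35.88838195800781), (31.050748825073242, 202.7756805419922), 10.322731018066406)
wood ((463.8616638183594, -374.7364196777344), (151.23699951171875, 114.12874603271484), 3.010747194290161)
wood ((535.9148559570312, 215.69842529296875), (132.7913818359375, 139.4364776611328), 60.44573974609375)
wood ((580.2547607421875, 3.558696746826172), (67.15122985839844, 66.15191650390625), 24.64246368408203)
wood ((588.3370971679688, -171.67501831054688), (102.73187255859375, 103.5111083984375), 0.003201408078894019)
3 [491.28707291 227.84092409 444.68400103]
  stubs [(565.5, -150.8, 13.9, 19.8, 6.6, np.uint8(44)), (566.1, -150.7, 13.9, 21.1, 6.6, np.uint8(53)), (566.1, -150.7, 13.9, 21.1, 6.6, np.uint8(66))]
small [570.2  -3.4] 0.44
  stubs [(571.9, -8.3, 41.1, 35.1, 21.8, np.uint8(41)), (572.0, -8.4, 40.6, 35.5, 22.7, np.uint8(59)), (558.3, -30.7, 9.7, 13.7, 9.5, np.uint8(74)), (572.0, -8.3, 40.2, 35.5, 23.1, np.uint8(73))]
large [530.9 198.7] 0.45
  stubs [(525.8, 231.0, 152.1, 19.6, 13.6, np.uint8(59)), (542.9, 163.3, 2.3, 18.4, 12.4, np.uint8(59)), (531.5, 228.1, 150.4, 33.4, 14.7, np.uint8(70)), (535.7, 167.7, 162.4, 33.9, 15.0, np.uint8(70))]
  return _methods._mean(a, axis=axis, dtype=dtype,
  ret = ret.dtype.type(ret / rcount)
```

View pics/st.png

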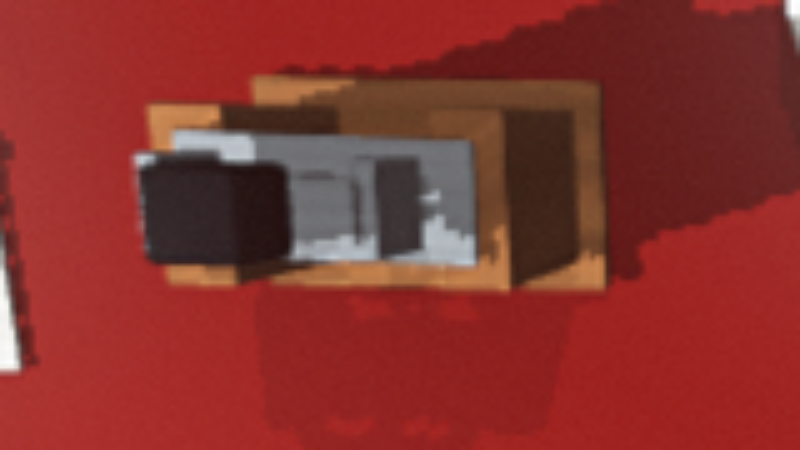

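Crop: stand base right edge (600,82)-(605,290), guard plate right edge at x=475 (y 140–265), and black head top face centred at (188,214).

```bash
python3 - <<'E'
from h import *
import pickle
c=pickle.load(open('w3.pkl','rb'))
g=lambda u,v,z:onz(c,90+u/5-.5,110+v/5-.5,z).round(1)[:2]
print('head top',g(188,214,150),[g(*q,150) for q in [(143,163),(231,169),(235,262),(147,262)]])
print('guard right edge',[g(*q,84) for q in [(475,140),(476,266)]],'guard left top',g(173,130,84))
print('base',[g(*q,0) for q in [(252,78),(600,82),(605,290)]])
print('upright right top',[g(*q,80) for q in [(505,110),(512,288)]],'left',[g(*q,80) for q in [(148,104),(168,284)]])
E
```

```text
head top [472.5 378.8] [array([482.4, 386.4]), array([481.3, 369.2]), array([463.1, 370.6]), array([463. , 388.2])]
guard right edge [array([486.1, 341.2]), array([456. , 343.3])] guard left top [488.1 413.6]
base [array([502.3, 431.8]), array([501.5, 329.6]), array([440.7, 331.5])]
upright right top [array([493.1, 334.7]), array([450.2, 336.1])] left [array([494.2, 421. ]), array([450.9, 421.8])]
```

```bash
python3 - <<'E'
from h import *
go(472,378.4,180,-91.5)
E
```

```text
turn 1.7 shift [  80.6   48.6 -154.6] rows 7 each [ 11.5   6.9 -22.1] j6 1.92
```

apply_moves(
  increments=[
    [0, 0, 7, -22, 1.7],
    [0, 5, 7, -22, 0],
    [0, 5, 7, -22, 0],
    [0, 10, 7, -22, 0],
    [0, 20, 7, -22, 0],
    [0, 20, 7, -22, 0],
    [0, 20, 7, -22.5, 0],
    [0, 0, 0, 0, 0],
    [0, 0, 0, 0, 0],
  ],
)

```text
t: 4.3
eef_pos: [472.5, 376.3, 180.6]
tcp_rot: [-0.769, 1.569, -2.368]
ft_force: [-0.0, 0.0, 0.4]
opening: 1.001
```

```bash
python3 - <<'E'
from h import *
go(472,378.4,99.5,-91.5)
c=cam('wrist'); save({'pixels':c['pixels'][120:400,120:440]},'grip.png',2)
E
```

```text
turn -0.1 shift [81.1 -0.5 -2.1] rows 3 each [27.  -0.2 -0.7] j6 2.16
```

View pics/grip.png

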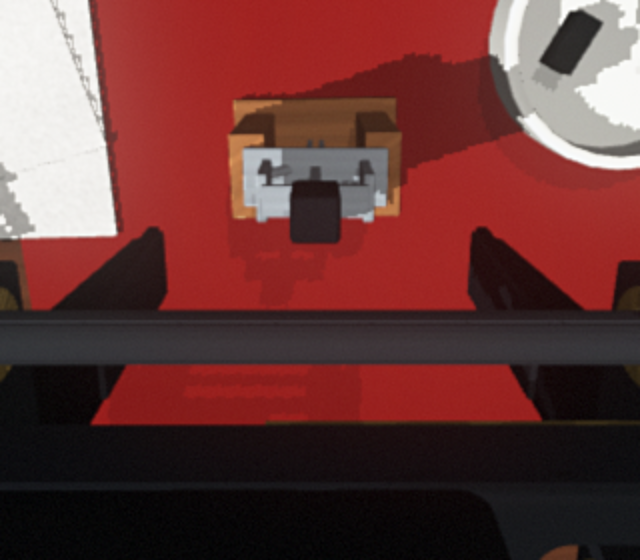

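The gripper is centred over the tweezers, with the head at (316,210) between the fingers at 165 and 470. Descending and testing the grip.

apply_moves(
  increments=[
    [0, 20, 0, -2, 0],
    [0, 20, 0, 0, 0],
    [0, 20, 0, 0, 0],
    [0, 15, 0, 0, 0],
    [0, 6, 0, 0, 0],
    [0.3, 0, 0, 0, 0],
    [0.42, 0, 0, 0, 0],
    [0.46, 0, 0, 0, 0],
    [0.46, 0, 0, 0, 0],
    [0.46, 0, 0, 0, 0],
  ],
)

```text
t: 5.35
eef_pos: [472.6, 379.4, 100.3]
tcp_rot: [2.038, 1.57, 0.438]
ft_force: [0.4, 0.7, 0.3]
opening: 0.634
```

apply_moves(
  increments=[
    [0.47, 0, 0, 0, 0],
    [0.48, 0, 0, 0, 0],
    [0.48, 0, 0, 0, 0],
  ],
)

```text
t: 5.65
eef_pos: [472.6, 379.4, 100.2]
tcp_rot: [2.012, 1.57, 0.413]
ft_force: [-0.1, -0.2, 4.8]
opening: 0.521
```

apply_moves(
  increments=[
    [0.5, 0, 0, 0, 0],
    [0.5, 0, 0, 0, 0],
  ],
)

```text
t: 5.85
eef_pos: [472.6, 379.4, 100.2]
tcp_rot: [2.22, 1.57, 0.621]
ft_force: [-0.9, -0.6, 5.1]
opening: 0.504
```

apply_moves(
  increments=[
    [0.56, 0, 0, 0, 0],
    [0.56, 0, 0, 0, 0],
  ],
)

```text
t: 6.05
eef_pos: [472.6, 379.5, 100.2]
tcp_rot: [2.246, 1.57, 0.647]
ft_force: [-1.0, -0.6, 5.5]
opening: 0.449
```

apply_moves(
  increments=[
    [0.62, 0, 0, 0, 0],
    [0.68, 0, 0, 0, 0],
    [0.71, 0, 0, 0, 0],
    [0.71, 0, 0, 0, 0],
    [0.71, -5, 0, 0, 0],
    [0.71, -10, 0, 0, 0],
    [0.71, -15, 0, 0, 0],
    [0.71, -20, 0, 0, 0],
    [0.71, -25, 0, 0, 0],
    [0.71, -25, 0, 0, 0],
  ],
)

```text
t: 7.05
eef_pos: [472.4, 379.2, 201.2]
tcp_rot: [-0.707, 1.571, -2.306]
ft_force: [0.1, 0.4, -1.2]
opening: 0.294
```

apply_moves(
  increments=[
    [0.71, -20, 0, 0, 7],
    [0.71, -10, 0, 0, 7],
    [0.71, 0, 0, 0, 7],
    [0.71, 0, 0, 0, 7],
    [0.71, 0, 0, 0, 0],
  ],
)

```text
t: 7.55
eef_pos: [472.4, 379.3, 230.4]
tcp_rot: [2.505, 1.57, 0.415]
ft_force: [-0.9, 0.4, -1.4]
opening: 0.292
```

```bash
python3 - <<'E'
from h import *
p,R,s=tool(); print(p,jaw_yaw(R),s['opening'],s['ft_force'])
c=cam('scene'); a=proj(c,p).astype(int); print(a); save({'pixels':c['pixels'][a[1]-60:a[1]+90,a[0]-100:a[0]+100]},'held.png',4)
go(531.5,228.5,220,-119.5)
E
```

```text
[472.41552063 379.27281193 230.41848035] -119.73132132072155 0.2916765864853081 [-0.92886782  0.39359178 -1.36297013]
[457 162]
turn 0.0 shift [ 10.3 125.6 102.2] rows 6 each [ 1.7 20.9 17. ] j6 2.65
```

View pics/held.png

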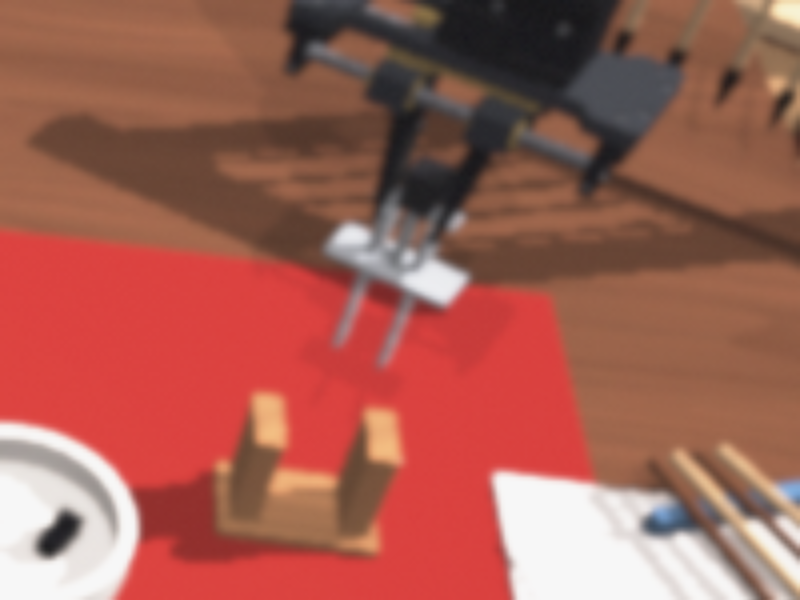

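Tweezers are held squeezed and upright, with open jaw tips at about (337,345) and (384,365) in the crop. The stub in the large dish is at (58,533).

apply_moves(
  increments=[
    [0.71, 0, 11, 9, 0],
    [0.71, 0, 20, 17, 0],
    [0.71, 0, 24, 19, 0],
    [0.71, 0, 24, 19, 0],
    [0.71, 0, 24, 19, 0],
    [0.71, 0, 15, 12, 0],
    [0.71, 0, 7, 7, 0],
    [0.71, 0, 0, 0, 0],
    [0.71, 0, 0, 0, 0],
  ],
)

```text
t: 8.5
eef_pos: [530.5, 229.0, 229.9]
tcp_rot: [-1.421, 1.571, 2.775]
ft_force: [-0.2, 0.9, -0.2]
opening: 0.291
```

```bash
python3 - <<'E'
from h import *
c=cam('scene'); q=np.array([472.4,379.3,230.4]); print('tip px seen',357+360/4,102+355/4,[ (d,proj(c,q-[0,0,d]).round(1)) for d in (82,86,90)])
go(531.5,228.5,94,-119.5)
for s in ('large',):
    for k,b,m,e in dishes(c,s):
        if np.linalg.norm(m-A[s])<40: print(m,e)
w=cam('wrist'); print(stubs(w,np.array(A['large']),66,70),stubs(w,np.array(A['large']),66,85)); save(w,'w4.png',1.4)
E
```

```text
tip px seen 447.0 190.75 [(82, array([446.6, 189.4])), (86, array([446.1, 190.6])), (90, array([445.6, 191.9]))]
turn -0.1 shift [135.9   1.4   0.3] rows 5 each [27.2  0.3  0.1] j6 2.38
[528.33774821 197.87564722] 0.9238409800197271
[(521.8, 232.6, 150.3, 12.8, 12.6, np.uint8(69))] [(531.2, 228.1, 150.4, 33.7, 14.0, np.uint8(82)), (535.2, 168.0, 162.1, 33.2, 15.1, np.uint8(83))]
```

View pics/w4.png

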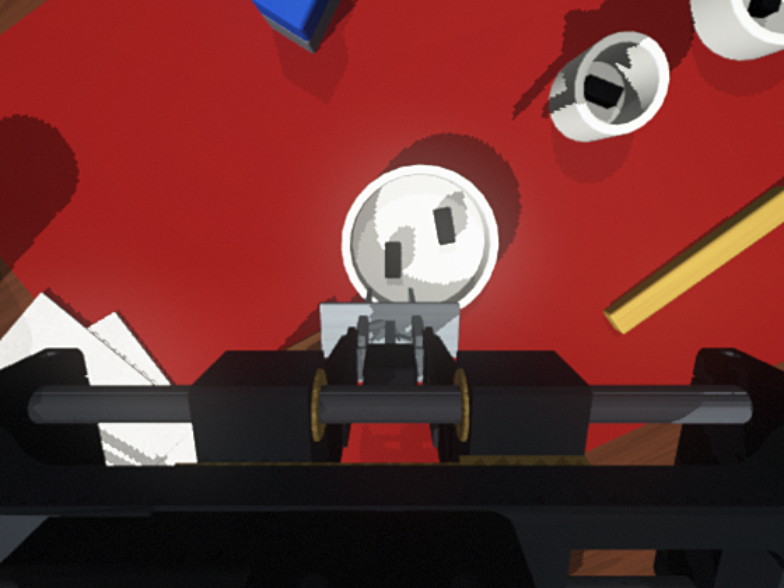

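Wrist view shows the jaws at (370,295)/(412,295) and the stub in line at (393,260). Measured stub position is unchanged, so I'm descending.

apply_moves(
  increments=[
    [0.71, 25, 0.8, 0, 0],
    [0.71, 25, 0, 0, 0],
    [0.71, 25, 0, 0, 0],
    [0.71, 25, 0, 0, 0],
    [0.71, 20, 0, 0, 0],
    [0.71, 10, 0, 0, 0],
    [0.71, 5, 0, 0, 0],
    [0.71, 0, 0, 0, 0],
    [0.71, 0, 0, 0, 0],
  ],
)

```text
t: 9.5
eef_pos: [531.8, 228.7, 95.7]
tcp_rot: [2.331, 1.569, 0.244]
ft_force: [-0.3, -0.7, -0.9]
opening: 0.296
```

apply_moves(
  increments=[
    [0.67, 0, 0, 0, 0],
    [0.63, 0, 0, 0, 0],
    [0.61, 0, 0, 0, 0],
    [0.59, 0, 0, 0, 0],
    [0.58, 0, 0, 0, 0],
    [0.57, 0, 0, 0, 0],
    [0.56, 0, 0, 0, 0],
    [0.55, 0, 0, 0, 0],
    [0.54, 0, 0, 0, 0],
    [0.53, 0, 0, 0, 0],
  ],
)

```text
t: 10.5
eef_pos: [531.4, 228.4, 94.9]
tcp_rot: [1.064, 1.571, -1.024]
ft_force: [-0.0, 0.4, -0.4]
opening: 0.465
```

```bash
python3 - <<'E'
from h import *
p,R,s=tool(); print(p,jaw_yaw(R),s['opening'],s['ft_force'])
c=cam('scene'); a=proj(c,p-[0,0,30]).astype(int); save({'pixels':c['pixels'][a[1]-60:a[1]+60,a[0]-80:a[0]+80]},'cl.png',5)
E
```

```text
[531.43979477 228.4343017   94.91034186] -119.62615151716645 0.46481116467461037 [-0.03041943  0.40905375 -0.41196205]
```

View pics/cl.png

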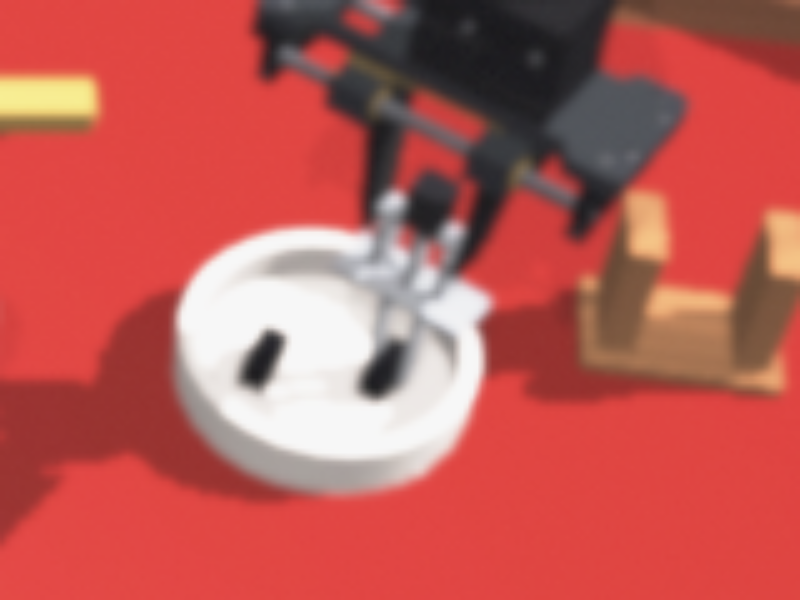

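The scene crop shows the jaws closed on the stub at (385,365), with the tweezers standing upright. Regripping at the head.

apply_moves(
  increments=[
    [0.5, 0, 0, 0, 0],
    [0.4, 0, 0, 0, 0],
    [0.3, 0, 0, 0, 0],
    [0.2, -5, 0, 0, 0],
    [0.2, -10, 0, 0, 0],
    [0.2, -15, 0, 0, 0],
    [0.2, -4, 0, 0, 0],
    [0.4, 0, 0, 0, 0],
    [0.6, 0, 0, 0, 0],
    [0.7, 0, 0, 0, 0],
  ],
)

```text
t: 11.55
eef_pos: [531.2, 228.4, 128.4]
tcp_rot: [-0.649, 1.57, -2.737]
ft_force: [-0.6, -0.4, -0.5]
opening: 0.603
```

apply_moves(
  increments=[
    [0.75, 0, 0, 0, 0],
    [0.78, 0, 0, 0, 0],
    [0.8, 0, 0, 0, 0],
    [0.85, 0, 0, 0, 0],
    [0.85, 0, 0, 0, 0],
  ],
)

```text
t: 12.05
eef_pos: [531.4, 228.4, 128.8]
tcp_rot: [-0.105, 1.571, -2.193]
ft_force: [-0.3, -0.1, -0.4]
opening: 0.202
```

```bash
cat >> h.py <<'E'
def trayp(x,y):
    a=np.radians(3); return np.array([464.3,-375])+np.array([x*np.cos(a)-y*np.sin(a),x*np.sin(a)+y*np.cos(a)])
E
python3 - <<'E'
from h import *
p,R,s=tool(); print(p,jaw_yaw(R),s['opening'],s['ft_force'])
X,Y=trayp(36,24); print(X,Y); go(530,200,240,-87); go(530,Y,240,-87,frm=(p[0],p[1],240)) 
E
```

```text
[531.40289104 228.44332201 128.8422863 ] -119.62791850093606 0.20179254449403874 [-0.26835738 -0.10878717 -0.35473354]
498.994600301334 -349.1487967411442
turn -32.6 shift [-111.2   -2.9   28.3] rows 4 each [-27.8  -0.7   7.1] j6 2.38
turn -32.6 shift [ 1.000e-01 -3.160e+01  5.767e+02] rows 20 each [ 0.  -1.6 28.8] j6 2.38
```

apply_moves(
  increments=[
    [0.85, -5, 0, 0, 0],
    [0.85, -10, 0, 0, 0],
    [0.85, -15, 0, 0, 0],
    [0.85, -20, 0, 0, 0],
    [0.85, -20, 0, 0, 0],
    [0.85, -20, 0, 0, -7],
    [0.85, -20, 0, 0, -7],
    [0.85, 0, 0, 0, -7],
    [0.85, 0, 0, 0, -7],
    [0.85, 0, 0, 0, -4.6],
  ],
)

```text
t: 13.05
eef_pos: [531.4, 228.5, 240.0]
tcp_rot: [1.732, 1.57, 0.218]
ft_force: [-0.5, -0.0, -2.0]
opening: 0.2
```

```bash
python3 - <<'E'
from h import *
p,R,s=tool(); print(p,jaw_yaw(R),s['opening'],s['ft_force'])
c=cam('scene'); a=proj(c,p-[0,0,80]).astype(int); print(a,c['pixels'][a[1]+10:a[1]+25,a[0]-6:a[0]+6].max(2).min(1))
print(trayp(36,24)); go(*trayp(36,24),240,-87)
E
```

```text
[531.3561916  228.46369519 239.98315395] -86.75170061464428 0.20005241559341766 [-5.31551566e-01 -1.00921217e-03 -1.95545197e+00]
[382 194] [ 34  38  38  37  33  26  38  81 138 181 200 204 205 205 167]
[ 498.9946003  -349.14879674]
turn 0.5 shift [-2.000e-01 -6.260e+01  5.751e+02] rows 20 each [-0.  -3.1 28.8] j6 1.8
```

apply_moves(
  increments=[
    [0.85, 0, -1, 12, 0.5],
    [0.85, 0, -2, 22, 0],
    [0.85, 0, -3.4, 31, 0],
    [0.85, 0, -3.4, 31, 0],
    [0.85, 0, -3.4, 31, 0],
    [0.85, 0, -3.4, 31, 0],
    [0.85, 0, -3.4, 31, 0],
    [0.85, 0, -3.4, 31, 0],
    [0.85, 0, -3.4, 31, 0],
    [0.85, 0, -3.4, 31, 0],
  ],
)

```text
t: 14.1
eef_pos: [512.9, -56.5, 239.4]
tcp_rot: [0.879, 1.57, -0.652]
ft_force: [0.1, 0.1, -1.0]
opening: 0.201
```

apply_moves(
  increments=[
    [0.85, 0, -3.4, 31, 0],
    [0.85, 0, -3.4, 31, 0],
    [0.85, 0, -3.4, 31, 0],
    [0.85, 0, -3.4, 31, 0],
    [0.85, 0, -3.4, 31, 0],
    [0.85, 0, -3.4, 31, 0],
    [0.85, 0, -3.4, 31, 0],
    [0.85, 0, -3.4, 31, 0],
    [0.85, 0, -3.4, 22, 0],
    [0.85, 0, -1.4, 12, 0],
  ],
)

```text
t: 15.1
eef_pos: [492.7, -339.7, 239.1]
tcp_rot: [-0.408, 1.57, -1.94]
ft_force: [-0.5, 0.1, -0.7]
opening: 0.202
```

apply_moves(
  increments=[
    [0.85, 0, 0, 0, 0],
    [0.85, 0, 0, 0, 0],
  ],
)

```text
t: 15.3
eef_pos: [493.5, -337.1, 239.0]
tcp_rot: [-2.736, 1.57, 2.019]
ft_force: [0.4, -0.4, -1.2]
opening: 0.202
```

```bash
python3 - <<'E'
from h import *
p,R,s=tool(); print(p,jaw_yaw(R),s['opening'],s['ft_force'])
go(*trayp(36,24),127,-87)
w=cam('wrist'); alld(w)
E
```

```text
[ 493.50803812 -337.13997662  238.97418698] -87.58876389929827 0.20203261534998185 [ 0.43670081 -0.38408863 -1.22870016]
turn -0.6 shift [112.    4.9  12.3] rows 4 each [28.   1.2  3.1] j6 0.82
medium [ 580.9 -165. ] 0.47
  stubs []
small [568.8 -28.9] 3.96
  stubs [(577.6, 6.9, 19.5, 14.8, 10.2, np.uint8(59)), (578.2, 4.8, 42.0, 16.6, 10.3, np.uint8(69))]
  stubs []
```

apply_moves(
  increments=[
    [0.85, 10, 2.5, 6, -0.6],
    [0.85, 20, 2.4, 6.3, 0],
    [0.85, 25, 0, 0, 0],
    [0.85, 25, 0, 0, 0],
    [0.85, 15, 0, 0, 0],
    [0.85, 8, 0, 0, 0],
    [0.85, 4, 0, 0, 0],
    [0.85, 3, 0, 0, 0],
    [0.85, 0, 0, 0, 0],
    [0.85, 0, 0, 0, 0],
  ],
)

```text
t: 16.35
eef_pos: [499.5, -349.9, 129.6]
tcp_rot: [0.75, 1.57, -0.767]
ft_force: [-0.1, 0.1, 0.0]
opening: 0.203
```

```bash
python3 - <<'E'
from h import *
p,R,s=tool(); print(p,jaw_yaw(R),s['opening'],s['ft_force'])
go(*trayp(36,24),127,-87)
E
```

```text
[ 499.45309974 -349.90040868  129.55010155] -86.92075108202252 0.20325284926989018 [-0.1191391   0.08020227  0.00891893]
turn 0.1 shift [ 2.5 -0.4 -0.8] rows 1 each [ 2.5 -0.4 -0.8] j6 0.8
```

apply_moves(
  increments=[
    [0.85, 1, 0, 0, 0],
    [0.85, 0, 0, 0, 0],
  ],
)

```text
t: 16.55
eef_pos: [499.3, -349.8, 128.2]
tcp_rot: [0.742, 1.57, -0.775]
ft_force: [-0.2, -0.4, -1.3]
opening: 0.195
```

apply_moves(
  increments=[
    [0.85, 1, 0, 0, 0],
    [0.85, 0, 0, 0, 0],
  ],
)

```text
t: 16.75
eef_pos: [499.2, -349.8, 126.9]
tcp_rot: [-0.344, 1.571, -1.861]
ft_force: [-0.9, -0.2, -0.8]
opening: 0.202
```

apply_moves(
  increments=[
    [0.85, 0.7, 0, 0, 0],
    [0.85, 0, 0, 0, 0],
  ],
)

```text
t: 16.95
eef_pos: [499.5, -350.0, 126.8]
tcp_rot: [0.758, 1.57, -0.759]
ft_force: [0.1, 0.5, 3.9]
opening: 0.201
```

apply_moves(
  increments=[
    [0.8, 0, 0, 0, 0],
    [0.78, 0, 0, 0, 0],
    [0.75, 0, 0, 0, 0],
    [0.65, 0, 0, 0, 0],
    [0.5, 0, 0, 0, 0],
    [0.3, 0, 0, 0, 0],
    [0.2, 0, 0, 0, 0],
    [0.2, 10, 0, 0, 0],
    [0.2, 15, 0, 0, 0],
    [0.2, 9, 0, 0, 0],
  ],
)

```text
t: 17.95
eef_pos: [498.8, -349.4, 90.7]
tcp_rot: [-2.296, 1.57, 2.47]
ft_force: [-0.7, 0.5, 0.5]
opening: 0.771
```

apply_moves(
  increments=[
    [0.3, 0, 0, 0, 0],
    [0.45, 0, 0, 0, 0],
    [0.52, 0, 0, 0, 0],
    [0.55, 0, 0, 0, 0],
    [0.57, 0, 0, 0, 0],
    [0.59, 0, 0, 0, 0],
    [0.62, 0, 0, 0, 0],
    [0.66, 0, 0, 0, 0],
    [0.7, 0, 0, 0, 0],
    [0.7, 0, 0, 0, 0],
  ],
)

```text
t: 18.95
eef_pos: [499.1, -349.7, 92.1]
tcp_rot: [-2.093, 1.571, 2.673]
ft_force: [1.0, -1.0, -1.6]
opening: 0.305
```

apply_moves(
  increments=[
    [0.7, -5, 0, 0, 0],
    [0.7, -10, 0, 0, 0],
    [0.7, -15, 0, 0, 0],
    [0.7, -20, 0, 0, 0],
    [0.7, -20, 0, 0, 0],
    [0.7, -20, 0, 0, 0],
    [0.7, -20, 0, 0, 0],
    [0.7, -20, 0, 0, 0],
    [0.7, 0, 0, 0, 0],
  ],
)

```text
t: 19.85
eef_pos: [500.0, -350.4, 225.6]
tcp_rot: [0.79, 1.565, -0.727]
ft_force: [-0.2, 0.1, -0.8]
opening: 0.3
```

```bash
python3 - <<'E'
from h import *
p,R,s=tool(); print(p,jaw_yaw(R),s['opening'],s['ft_force'])
c=cam('scene'); save({'pixels':c['pixels'][110:270,100:330]},'t1.png',3.4)
for n in ('medium','small','large'):
    for k,b,m,e in dishes(c,n):
        if np.linalg.norm(m-A[n])<60: print(n,m.round(1),e.round(2))
print(stubs(c,np.array([464.,-375]),90,60,12))
E
```

```text
[ 499.99238258 -350.40594377  225.55180874] -86.92296677018244 0.29964625263017686 [-0.213676    0.14752095 -0.75600946]
medium [ 578.1 -165.6] 0.95
small [567.8  -5.5] 0.72
large [528.3 197.9] 0.92
[(500.1, -349.9, 6.9, 27.4, 9.9, np.uint8(56))]
```

View pics/t1.png

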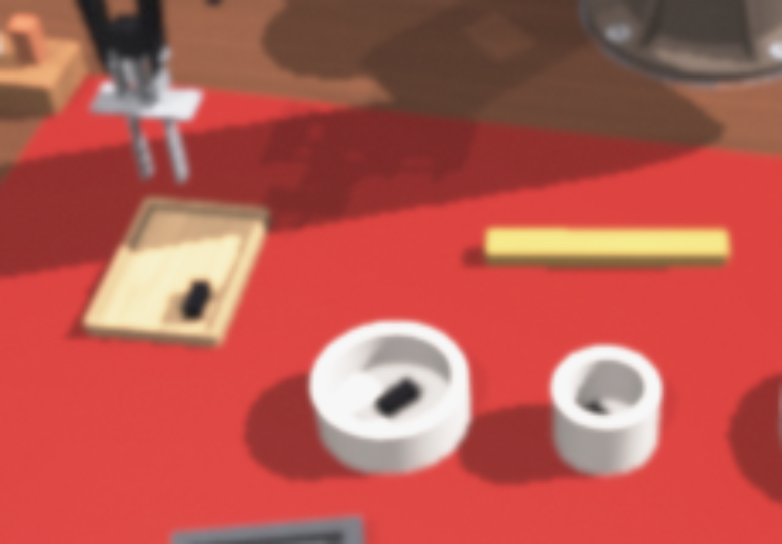

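The stub lies flat in the tray at (197,300) in the crop, the tweezers are back in hand, and the dishes are unmoved. Next is the medium dish.

apply_moves(
  increments=[
    [0.7, 0, 0, 0, 8],
    [0.7, 0, 0, 0, 8],
    [0.7, 0, 0, 0, 8],
    [0.7, 0, 0, 0, 8],
    [0.7, 0, 0, 0, 7.5],
    [0.7, 0, 0, 0, 0],
  ],
)

```text
t: 20.5
eef_pos: [498.8, -349.5, 221.1]
tcp_rot: [-1.606, 1.569, 2.469]
ft_force: [0.6, 0.4, -1.0]
opening: 0.301
```

```bash
python3 - <<'E'
from h import *
go(574.4,-162.5,225,-126.5)
E
```

```text
turn -0.0 shift [  -3.8  -50.5 -195.3] rows 7 each [ -0.5  -7.2 -27.9] j6 1.49
```

apply_moves(
  increments=[
    [0.7, 0, -4, -15, 0],
    [0.7, 0, -7, -27, 0],
    [0.7, 0, -8, -31, 0],
    [0.7, 0, -8, -31, 0],
    [0.7, 0, -8, -31, 0],
    [0.7, 0, -8, -31, 0],
    [0.7, -4, -5, -19, 0],
    [0.7, 0, -2.5, -10, 0],
    [0.7, 0, 0, 0, 0],
    [0.7, 0, 0, 0, 0],
  ],
)

```text
t: 21.5
eef_pos: [574.1, -163.1, 225.9]
tcp_rot: [-0.606, 1.57, -2.811]
ft_force: [0.0, -1.3, -1.2]
opening: 0.302
```

```bash
python3 - <<'E'
from h import *
go(574.4,-162.5,94,-126.5)
w=cam('wrist'); print([stubs(w,np.array(A['medium']),48,t) for t in (60,70,85)]); save({'pixels':w['pixels'][90:270]},'w5.png',1.4)
E
```

```text
turn 0.1 shift [ 1.319e+02 -1.000e-01 -7.000e-01] rows 5 each [26.4 -0.  -0.1] j6 1.82
[[], [], []]
```

View pics/w5.png

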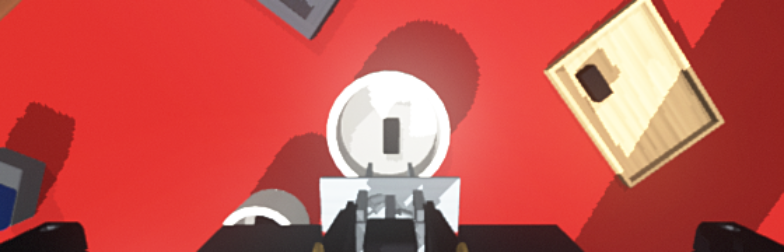

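The stub at x=391 sits midway between the jaws at 370/411, so descending, clamping and regripping the head.

apply_moves(
  increments=[
    [0.7, 25, 0, -0.5, 0],
    [0.7, 25, 0, 0, 0],
    [0.7, 25, 0, 0, 0],
    [0.7, 25, 0, 0, 0],
    [0.7, 17, 0, 0, 0],
    [0.7, 10, 0, 0, 0],
    [0.7, 4, 0, 0, 0],
    [0.7, 0, 0, 0, 0],
    [0.7, 0, 0, 0, 0],
  ],
)

```text
t: 22.45
eef_pos: [575.0, -162.8, 96.0]
tcp_rot: [1.759, 1.569, -0.448]
ft_force: [0.0, -1.0, 0.5]
opening: 0.302
```

apply_moves(
  increments=[
    [0.67, 0, 0, 0, 0],
    [0.63, 0, 0, 0, 0],
    [0.61, 0, 0, 0, 0],
    [0.59, 0, 0, 0, 0],
    [0.58, 0, 0, 0, 0],
    [0.57, 0, 0, 0, 0],
    [0.56, 0, 0, 0, 0],
    [0.55, 0, 0, 0, 0],
    [0.54, 0, 0, 0, 0],
    [0.53, 0, 0, 0, 0],
  ],
)

```text
t: 23.45
eef_pos: [574.7, -162.5, 95.2]
tcp_rot: [0.983, 1.571, -1.224]
ft_force: [0.1, -0.1, -1.2]
opening: 0.467
```

apply_moves(
  increments=[
    [0.5, 0, 0, 0, 0],
    [0.4, 0, 0, 0, 0],
    [0.3, 0, 0, 0, 0],
    [0.2, -5, 0, 0, 0],
    [0.2, -10, 0, 0, 0],
    [0.2, -15, 0, 0, 0],
    [0.2, -4, 0, 0, 0],
    [0.4, 0, 0, 0, 0],
    [0.6, 0, 0, 0, 0],
    [0.7, 0, 0, 0, 0],
  ],
)

```text
t: 24.45
eef_pos: [574.4, -162.4, 128.8]
tcp_rot: [-1.193, 1.57, 2.884]
ft_force: [0.1, 0.8, 0.1]
opening: 0.604
```

apply_moves(
  increments=[
    [0.75, 0, 0, 0, 0],
    [0.78, 0, 0, 0, 0],
    [0.8, 0, 0, 0, 0],
    [0.85, 0, 0, 0, 0],
    [0.85, 0, 0, 0, 0],
  ],
)

```text
t: 24.95
eef_pos: [574.7, -162.5, 129.2]
tcp_rot: [0.461, 1.571, -1.745]
ft_force: [-0.0, 0.7, -1.4]
opening: 0.206
```

apply_moves(
  increments=[
    [0.85, -5, 0, 0, 0],
    [0.85, -10, 0, 0, 0],
    [0.85, -15, 0, 0, 0],
    [0.85, -20, 0, 0, 0],
    [0.85, -20, 0, 0, 0],
    [0.85, -20, 0, 0, -8],
    [0.85, -20, 0, 0, -8],
    [0.85, 0, 0, 0, -8],
    [0.85, 0, 0, 0, -8],
    [0.85, 0, 0, 0, -7.5],
  ],
)

```text
t: 25.95
eef_pos: [574.6, -162.4, 240.3]
tcp_rot: [1.056, 1.57, -0.455]
ft_force: [0.2, 0.4, -1.0]
opening: 0.201
```

apply_moves(
  increments=[
    [0.85, 0, 0, 0, 0],
  ],
)

```text
t: 26.05
eef_pos: [574.6, -162.4, 240.1]
tcp_rot: [1.013, 1.57, -0.503]
ft_force: [-0.5, -0.6, -1.5]
opening: 0.202
```

```bash
python3 - <<'E'
from h import *
p,R,s=tool(); print(p,jaw_yaw(R),s['opening'],s['ft_force'])
c=cam('scene'); a=proj(c,p-[0,0,112]).astype(int); print(a,c['pixels'][a[1]-6:a[1]+7,a[0]-8:a[0]+8].max(2).min(1))
print(stubs(cam('scene'),np.array(A['medium']),48,60)); print(trayp(36,-24)); go(*trayp(36,-24),240,-87)
E
```

```text
[ 574.63889189 -162.44523652  240.09092636] -86.81375904792567 0.2017759997605135 [-0.5425949  -0.64124816 -1.45984799]
[212 195] [136  85  53  45  39  38  38  39  43  42  35  31  41]
[]
[ 501.5067262  -397.08301441]
turn -0.1 shift [-2.000e-01 -8.530e+01  2.305e+02] rows 9 each [-0.  -9.5 25.6] j6 1.14
```

apply_moves(
  increments=[
    [0.85, 0, -4, 10, 0],
    [0.85, 0, -8, 20, 0],
    [0.85, 0, -11.5, 31, 0],
    [0.85, 0, -11.5, 31, 0],
    [0.85, 0, -11.5, 31, 0],
    [0.85, 0, -11.5, 31, 0],
    [0.85, 0, -11.5, 31, 0],
    [0.85, 0, -8, 24, 0],
    [0.85, 0, -5, 14, 0],
    [0.85, 0, -2.5, 6.5, 0],
  ],
)

```text
t: 27.15
eef_pos: [501.4, -397.5, 239.1]
tcp_rot: [-1.981, 1.571, 2.782]
ft_force: [0.6, 0.5, -1.1]
opening: 0.204
```

apply_moves(
  increments=[
    [0.85, 0, 0, 0, 0],
    [0.85, 0, 0, 0, 0],
    [0.85, 0, 0, 0, 0],
  ],
)

```text
t: 27.45
eef_pos: [502.5, -395.2, 239.4]
tcp_rot: [1.945, 1.571, 0.429]
ft_force: [1.1, 0.3, -0.3]
opening: 0.205
```

```bash
python3 - <<'E'
from h import *
go(*trayp(36,-24),127,-87)
E
```

```text
turn 0.1 shift [112.4  -1.1   1.8] rows 4 each [28.1 -0.3  0.4] j6 0.75
```

apply_moves(
  increments=[
    [0.85, 10, 0, 0, 0],
    [0.85, 20, -1, 1.5, 0],
    [0.85, 25, 0, 0, 0],
    [0.85, 25, 0, 0, 0],
    [0.85, 17, 0, 0, 0],
    [0.85, 8, 0, 0, 0],
    [0.85, 4, 0, 0, 0],
    [0.85, 1, 0, 0, 0],
    [0.85, 0, 0, 0, 0],
    [0.85, 0, 0, 0, 0],
  ],
)

```text
t: 28.45
eef_pos: [501.4, -397.9, 130.0]
tcp_rot: [0.686, 1.569, -0.832]
ft_force: [-0.1, -0.5, -0.8]
opening: 0.203
```

apply_moves(
  increments=[
    [0.85, 1, 0, 0, 0],
    [0.85, 0, 0, 0, 0],
  ],
)

```text
t: 28.65
eef_pos: [501.2, -397.8, 128.5]
tcp_rot: [0.655, 1.57, -0.862]
ft_force: [-0.2, -0.6, -1.6]
opening: 0.201
```

apply_moves(
  increments=[
    [0.85, 0.7, 0, 0, 0],
    [0.85, 0, 0, 0, 0],
  ],
)

```text
t: 28.85
eef_pos: [501.2, -397.7, 127.5]
tcp_rot: [-0.088, 1.571, -1.605]
ft_force: [-0.6, 0.4, -1.0]
opening: 0.202
```

apply_moves(
  increments=[
    [0.85, 0.7, 0, 0, 0],
    [0.85, 0, 0, 0, 0],
  ],
)

```text
t: 29.05
eef_pos: [501.4, -397.9, 127.2]
tcp_rot: [0.671, 1.57, -0.846]
ft_force: [-0.5, 0.1, 2.4]
opening: 0.204
```

apply_moves(
  increments=[
    [0.8, 0, 0, 0, 0],
    [0.78, 0, 0, 0, 0],
    [0.75, 0, 0, 0, 0],
    [0.65, 0, 0, 0, 0],
    [0.5, 0, 0, 0, 0],
    [0.3, 0, 0, 0, 0],
    [0.2, 0, 0, 0, 0],
    [0.2, 10, 0, 0, 0],
    [0.2, 15, 0, 0, 0],
    [0.2, 9, 0, 0, 0],
  ],
)

```text
t: 30.05
eef_pos: [500.8, -397.4, 91.3]
tcp_rot: [-2.346, 1.569, 2.42]
ft_force: [0.7, -1.2, -0.4]
opening: 0.769
```

apply_moves(
  increments=[
    [0.3, 0, 0, 0, 0],
    [0.45, 0, 0, 0, 0],
    [0.52, 0, 0, 0, 0],
    [0.55, 0, 0, 0, 0],
    [0.57, 0, 0, 0, 0],
    [0.59, 0, 0, 0, 0],
    [0.62, 0, 0, 0, 0],
    [0.66, 0, 0, 0, 0],
    [0.7, 0, 0, 0, 0],
    [0.7, 0, 0, 0, 0],
  ],
)

```text
t: 31.05
eef_pos: [501.1, -397.7, 92.6]
tcp_rot: [-2.181, 1.571, 2.585]
ft_force: [0.5, -0.6, -0.7]
opening: 0.309
```

apply_moves(
  increments=[
    [0.7, -5, 0, 0, 0],
    [0.7, -10, 0, 0, 0],
    [0.7, -15, 0, 0, 0],
    [0.7, -20, 0, 0, 0],
    [0.7, -20, 0, 0, -7.5],
    [0.7, -20, 0, 0, -7.5],
    [0.7, -20, 0, 0, -7.5],
    [0.7, -20, 0, 0, -7.5],
    [0.7, 0, 0, 0, -7.5],
    [0.7, 0, 0, 0, 0],
  ],
)

```text
t: 32.05
eef_pos: [501.3, -397.8, 224.3]
tcp_rot: [0.048, 1.569, -0.813]
ft_force: [0.2, 0.8, -0.8]
opening: 0.303
```

```bash
python3 - <<'E'
from h import *
p,R,s=tool(); print(p,jaw_yaw(R),s['opening'],s['ft_force'])
c=cam('scene')
for n in ('medium','small','large'):
    for k,b,m,e in dishes(c,n):
        if np.linalg.norm(m-A[n])<60: print(n,m.round(1),e.round(2))
print(stubs(c,np.array([464.,-375]),90,60,12))
go(572.4,-8,225,-49.5)
E
```

```text
[ 501.25934409 -397.81681276  224.26113178] -49.313080286978376 0.3029992874788306 [ 0.24643737  0.79626486 -0.83289975]
medium [ 578.2 -165.5] 0.94
small [567.8  -5.5] 0.72
large [528.3 197.9] 0.92
[(500.1, -349.9, 6.9, 27.4, 9.9, np.uint8(55)), (501.2, -397.6, 10.7, 27.2, 10.9, np.uint8(58))]
turn -0.1 shift [  -1.6  307.3 -250. ] rows 14 each [ -0.1  22.  -17.9] j6 0.09
```

apply_moves(
  increments=[
    [0.7, 0, 8, -6.5, 0],
    [0.7, 0, 17, -14, 0],
    [0.7, 0, 23, -18.6, 0],
    [0.7, 0, 23, -18.6, 0],
    [0.7, 0, 23, -18.6, 0],
    [0.7, 0, 23, -18.6, 0],
    [0.7, 0, 23, -18.6, 0],
    [0.7, 0, 23, -18.6, 0],
    [0.7, 0, 23, -18.6, 0],
    [0.7, 0, 23, -18.6, 0],
  ],
)

```text
t: 33.1
eef_pos: [549.4, -130.3, 222.7]
tcp_rot: [-2.924, 1.57, 2.496]
ft_force: [0.4, 0.4, -1.4]
opening: 0.305
```

apply_moves(
  increments=[
    [0.7, 0, 23, -18.6, 0],
    [0.7, 0, 23, -18.6, 0],
    [0.7, 0, 23, -18.6, 0],
    [0.7, 0, 17, -14, 0],
    [0.7, 0, 9, -8, 0],
    [0.7, 0, 4, -3, 0],
    [0.7, 0, 0, 0, 0],
    [0.7, 0, 0, 0, 0],
    [0.7, 0, 0, 0, 0],
  ],
)

```text
t: 34.0
eef_pos: [572.3, -8.2, 222.8]
tcp_rot: [-1.089, 1.571, -1.953]
ft_force: [1.1, -0.5, -0.6]
opening: 0.303
```

```bash
python3 - <<'E'
from h import *
p,R,s=tool(); print(p)
go(572.4,-8,94,-49.5)
w=cam('wrist'); print([stubs(w,np.array(A['small']),28,t) for t in (60,70,85)]); save({'pixels':w['pixels'][90:270]},'w6.png',1.4)
E
```

```text
[572.33441707  -8.24537967 222.78989465]
turn 0.0 shift [128.8   0.2  -0.2] rows 5 each [25.8  0.  -0. ] j6 0.73
[[], [], [(572.1, -7.8, 40.5, 33.3, 12.4, np.uint8(81))]]
```

View pics/w6.png

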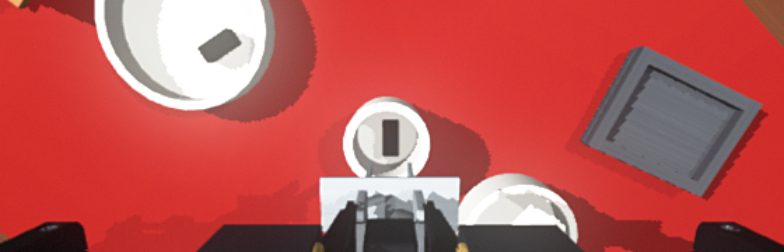

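Stub (391,137) is centred between the jaws, and the measured (572.1,-7.8) agrees. Descending.

apply_moves(
  increments=[
    [0.7, 25, 0, 0, 0],
    [0.7, 25, 0, 0, 0],
    [0.7, 25, 0, 0, 0],
    [0.7, 25, 0, 0, 0],
    [0.7, 15, 0, 0, 0],
    [0.7, 8, 0, 0, 0],
    [0.7, 5, 0, 0, 0],
    [0.7, 0, 0, 0, 0],
    [0.7, 0, 0, 0, 0],
  ],
)

```text
t: 34.95
eef_pos: [572.8, -7.6, 95.5]
tcp_rot: [0.618, 1.57, -0.245]
ft_force: [-0.1, 0.5, -0.7]
opening: 0.301
```

apply_moves(
  increments=[
    [0.67, 0, 0, 0, 0],
    [0.63, 0, 0, 0, 0],
    [0.61, 0, 0, 0, 0],
    [0.59, 0, 0, 0, 0],
    [0.58, 0, 0, 0, 0],
    [0.57, 0, 0, 0, 0],
    [0.56, 0, 0, 0, 0],
    [0.55, 0, 0, 0, 0],
    [0.54, 0, 0, 0, 0],
    [0.53, 0, 0, 0, 0],
  ],
)

```text
t: 35.95
eef_pos: [572.5, -7.5, 94.8]
tcp_rot: [-0.382, 1.571, -1.245]
ft_force: [-0.5, -0.4, -0.0]
opening: 0.462
```

apply_moves(
  increments=[
    [0.5, 0, 0, 0, 0],
    [0.4, 0, 0, 0, 0],
    [0.3, 0, 0, 0, 0],
    [0.2, -5, 0, 0, 0],
    [0.2, -10, 0, 0, 0],
    [0.2, -15, 0, 0, 0],
    [0.2, -4, 0, 0, 0],
    [0.4, 0, 0, 0, 0],
    [0.6, 0, 0, 0, 0],
    [0.7, 0, 0, 0, 0],
  ],
)

```text
t: 36.95
eef_pos: [572.2, -7.4, 128.3]
tcp_rot: [-2.293, 1.57, 3.127]
ft_force: [-0.8, -0.0, -0.3]
opening: 0.603
```

apply_moves(
  increments=[
    [0.75, 0, 0, 0, 0],
    [0.78, 0, 0, 0, 0],
    [0.8, 0, 0, 0, 0],
    [0.85, 0, 0, 0, 0],
    [0.85, 0, 0, 0, 0],
  ],
)

```text
t: 37.45
eef_pos: [572.4, -7.5, 128.8]
tcp_rot: [-1.289, 1.571, -2.151]
ft_force: [0.3, 0.2, 0.1]
opening: 0.203
```

apply_moves(
  increments=[
    [0.85, -5, 0, 0, 0],
    [0.85, -10, 0, 0, 0],
    [0.85, -15, 0, 0, 0],
    [0.85, -20, 0, 0, 0],
    [0.85, -20, 0, 0, 0],
    [0.85, -20, 0, 0, 7.5],
    [0.85, -20, 0, 0, 7.5],
    [0.85, 0, 0, 0, 7.5],
    [0.85, 0, 0, 0, 7.5],
    [0.85, 0, 0, 0, 7.5],
  ],
)

```text
t: 38.45
eef_pos: [572.4, -7.4, 239.9]
tcp_rot: [1.335, 1.57, -0.188]
ft_force: [0.4, 0.2, -0.5]
opening: 0.206
```

apply_moves(
  increments=[
    [0.85, 0, 0, 0, 0],
  ],
)

```text
t: 38.55
eef_pos: [572.4, -7.5, 239.6]
tcp_rot: [1.328, 1.57, -0.191]
ft_force: [0.1, 0.9, -1.4]
opening: 0.204
```

```bash
python3 - <<'E'
from h import *
p,R,s=tool(); print(p,jaw_yaw(R),s['opening'],s['ft_force'])
c=cam('scene'); a=proj(c,p-[0,0,112]).astype(int); print(a,c['pixels'][a[1]-6:a[1]+7,a[0]-8:a[0]+8].max(2).min(1))
print(trayp(-36,24)); go(*trayp(-36,24),240,-87)
E
```

```text
[572.43038186  -7.45254839 239.64930304] -87.03792930089706 0.20441141939712662 [ 0.07777532  0.88193191 -1.40779873]
[277 203] [100  53  41  37  34  36  36  39  40  37  31  31  60]
[ 427.0932738  -352.91698559]
turn 0.2 shift [  -0.5 -163.2  337.4] rows 13 each [ -0.  -12.6  26. ] j6 1.39
```

apply_moves(
  increments=[
    [0.85, 0, -5, 10, 0],
    [0.85, 0, -10.7, 22, 0],
    [0.85, 0, -14.2, 29.5, 0],
    [0.85, 0, -14.2, 29.5, 0],
    [0.85, 0, -14.2, 29.5, 0],
    [0.85, 0, -14.2, 29.5, 0],
    [0.85, 0, -14.2, 29.5, 0],
    [0.85, 0, -14.2, 29.5, 0],
    [0.85, 0, -14.2, 29.5, 0],
    [0.85, 0, -14.2, 29.5, 0],
  ],
)

```text
t: 39.6
eef_pos: [456.5, -283.6, 239.1]
tcp_rot: [0.262, 1.57, -1.253]
ft_force: [0.0, -0.3, -0.9]
opening: 0.203
```

apply_moves(
  increments=[
    [0.85, 0, -14.2, 29.5, 0],
    [0.85, 0, -10.7, 22, 0],
    [0.85, 0, -6, 12, 0],
    [0.85, 0, -3, 6, 0],
    [0.85, 0, 0, 0, 0],
    [0.85, 0, 0, 0, 0],
    [0.85, 0, 0, 0, 0],
  ],
)

```text
t: 40.3
eef_pos: [428.0, -352.4, 238.9]
tcp_rot: [1.713, 1.571, 0.197]
ft_force: [0.8, 0.1, -1.0]
opening: 0.2
```

```bash
python3 - <<'E'
from h import *
go(*trayp(-36,24),127,-87)
E
```

```text
turn 0.2 shift [111.9  -0.9   0.5] rows 4 each [28.  -0.2  0.1] j6 0.71
```

apply_moves(
  increments=[
    [0.85, 10, 0, 0, 0],
    [0.85, 20, -0.9, 0.5, 0],
    [0.85, 25, 0, 0, 0],
    [0.85, 25, 0, 0, 0],
    [0.85, 17, 0, 0, 0],
    [0.85, 8, 0, 0, 0],
    [0.85, 4, 0, 0, 0],
    [0.85, 1, 0, 0, 0],
    [0.85, 0, 0, 0, 0],
    [0.85, 0, 0, 0, 0],
  ],
)

```text
t: 41.3
eef_pos: [427.0, -354.0, 129.5]
tcp_rot: [0.68, 1.569, -0.837]
ft_force: [-0.7, 0.1, -0.8]
opening: 0.205
```

apply_moves(
  increments=[
    [0.85, 1, 0, 0, 0],
    [0.85, 0, 0, 0, 0],
  ],
)

```text
t: 41.5
eef_pos: [426.7, -353.9, 128.1]
tcp_rot: [0.597, 1.57, -0.92]
ft_force: [-0.4, -0.2, -0.3]
opening: 0.204
```

apply_moves(
  increments=[
    [0.85, 0.7, 0, 0, 0],
    [0.85, 0, 0, 0, 0],
  ],
)

```text
t: 41.7
eef_pos: [426.7, -353.8, 127.1]
tcp_rot: [0.129, 1.571, -1.388]
ft_force: [0.1, -0.2, -0.8]
opening: 0.201
```

apply_moves(
  increments=[
    [0.85, 0.4, 0, 0, 0],
    [0.85, 0, 0, 0, 0],
  ],
)

```text
t: 41.9
eef_pos: [426.7, -353.8, 126.8]
tcp_rot: [0.276, 1.571, -1.242]
ft_force: [1.2, -0.2, -0.9]
opening: 0.204
```

apply_moves(
  increments=[
    [0.85, 0.5, 0, 0, 0],
    [0.85, 0, 0, 0, 0],
  ],
)

```text
t: 42.1
eef_pos: [427.0, -354.0, 126.7]
tcp_rot: [0.689, 1.57, -0.828]
ft_force: [0.8, -0.2, 4.0]
opening: 0.201
```

apply_moves(
  increments=[
    [0.8, 0, 0, 0, 0],
    [0.78, 0, 0, 0, 0],
    [0.75, 0, 0, 0, 0],
    [0.65, 0, 0, 0, 0],
    [0.5, 0, 0, 0, 0],
    [0.3, 0, 0, 0, 0],
    [0.2, 0, 0, 0, 0],
    [0.2, 10, 0, 0, 0],
    [0.2, 15, 0, 0, 0],
    [0.2, 9, 0, 0, 0],
  ],
)

```text
t: 43.1
eef_pos: [426.4, -353.4, 90.8]
tcp_rot: [-2.387, 1.57, 2.379]
ft_force: [-0.6, 0.1, -0.2]
opening: 0.771
```

apply_moves(
  increments=[
    [0.3, 0, 0, 0, 0],
    [0.45, 0, 0, 0, 0],
    [0.52, 0, 0, 0, 0],
    [0.55, 0, 0, 0, 0],
    [0.57, 0, 0, 0, 0],
    [0.59, 0, 0, 0, 0],
    [0.62, 0, 0, 0, 0],
    [0.66, 0, 0, 0, 0],
    [0.7, 0, 0, 0, 0],
    [0.7, 0, 0, 0, 0],
  ],
)

```text
t: 44.1
eef_pos: [426.6, -353.7, 92.1]
tcp_rot: [-2.202, 1.571, 2.564]
ft_force: [0.3, -0.4, -1.0]
opening: 0.304
```

apply_moves(
  increments=[
    [0.7, -5, 0, 0, 0],
    [0.7, -10, 0, 0, 0],
    [0.7, -15, 0, 0, 0],
    [0.7, -20, 0, 0, 0],
    [0.7, -20, 0, 0, 0],
    [0.7, -20, 0, 0, 7],
    [0.7, -20, 0, 0, 7],
    [0.7, -20, 0, 0, 7],
    [0.7, 0, 0, 0, 0],
    [0.7, 0, 0, 0, 0],
  ],
)

```text
t: 45.1
eef_pos: [426.6, -353.6, 222.3]
tcp_rot: [0.98, 1.57, -0.9]
ft_force: [-0.2, -0.1, -0.9]
opening: 0.301
```

```bash
python3 - <<'E'
from h import *
p,R,s=tool(); print(p,jaw_yaw(R),s['opening'],s['ft_force'])
c=cam('scene')
for n in ('medium','small','large'):
    for k,b,m,e in dishes(c,n):
        if np.linalg.norm(m-A[n])<60: print(n,m.round(1),e.round(2))
print(stubs(c,np.array([464.,-375]),90,60,12)); print(stubs(c,np.array([528.,198]),66,60,12))
go(535.5,167.8,225,-107.7)
E
```

```text
[ 426.59296562 -353.60056966  222.33129609] -107.72064536356658 0.3011265839158273 [-0.17564073 -0.14857672 -0.85478391]
medium [ 578.3 -165.6] 0.93
small [567.8  -5.5] 0.72
large [528.3 197.9] 0.92
[(500.1, -349.9, 6.9, 27.4, 9.9, np.uint8(56)), (501.2, -397.6, 10.7, 27.2, 10.9, np.uint8(58)), (423.1, -353.8, 7.1, 29.8, 10.3, np.uint8(59))]
[(533.3, 165.6, 3.7, 14.4, 7.6, np.uint8(58))]
turn -0.0 shift [  -3.1  -54.6 -529.8] rows 18 each [ -0.2  -3.  -29.4] j6 1.07
```

apply_moves(
  increments=[
    [0.7, 0, -1, -10, 0],
    [0.7, 0, -2, -21.5, 0],
    [0.7, 0, -3, -28.7, 0],
    [0.7, 0, -3, -28.7, 0],
    [0.7, 0, -3, -28.7, 0],
    [0.7, 0, -3, -28.7, 0],
    [0.7, 0, -3, -28.7, 0],
    [0.7, 0, -3, -28.7, 0],
    [0.7, 0, -3, -28.7, 0],
    [0.7, 0, -3, -28.7, 0],
  ],
)

```text
t: 46.15
eef_pos: [481.0, -95.2, 221.5]
tcp_rot: [-1.603, 1.569, 2.798]
ft_force: [0.2, -0.3, -2.4]
opening: 0.299
```

apply_moves(
  increments=[
    [0.7, 0, -3, -28.7, 0],
    [0.7, 0, -3, -28.7, 0],
    [0.7, 0, -3, -28.7, 0],
    [0.7, 0, -3, -28.7, 0],
    [0.7, 0, -3, -28.7, 0],
    [0.7, 0, -3, -28.7, 0],
    [0.7, 0, -3, -28.7, 0],
    [0.7, 0, -3, -28.7, 0],
    [0.7, 0, -2, -21.5, 0],
    [0.7, 0, -1, -12, 0],
  ],
)

```text
t: 47.15
eef_pos: [536.1, 163.5, 221.3]
tcp_rot: [-1.131, 1.569, -3.012]
ft_force: [-0.1, 0.5, -0.6]
opening: 0.303
```

apply_moves(
  increments=[
    [0.7, -3, -0.5, -5, 0],
    [0.7, 0, 0, 0, 0],
    [0.7, 0, 0, 0, 0],
    [0.7, 0, 0, 0, 0],
  ],
)

```text
t: 47.55
eef_pos: [537.7, 165.7, 225.2]
tcp_rot: [0.233, 1.571, -1.651]
ft_force: [0.2, 0.3, -0.8]
opening: 0.299
```

```bash
python3 - <<'E'
from h import *
p,R,s=tool(); print(p)
go(535.5,167.8,94,-107.7)
w=cam('wrist'); print([stubs(w,np.array(A['large']),60,t) for t in (60,70,85)]); save({'pixels':w['pixels'][90:270]},'w7.png',1.4)
E
```

```text
[537.66378485 165.733243   225.24930464]
turn -0.3 shift [131.2  -2.7  -1.3] rows 5 each [26.2 -0.5 -0.3] j6 2.07
[[], [], [(535.1, 167.9, 162.0, 33.6, 12.5, np.uint8(74))]]
```

View pics/w7.png

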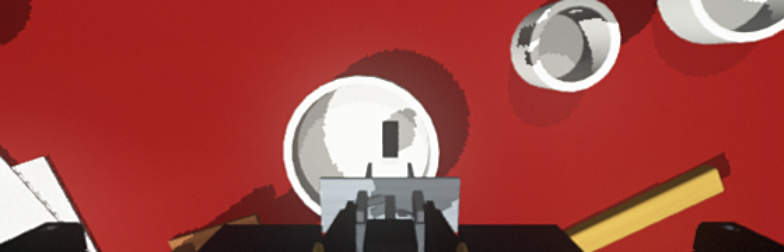

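The last stub (391,139) is centred between the jaws, and the measurement agrees.

apply_moves(
  increments=[
    [0.7, 20, -2.5, -1.3, 0],
    [0.7, 25, 0, 0, 0],
    [0.7, 25, 0, 0, 0],
    [0.7, 25, 0, 0, 0],
    [0.7, 20, 0, 0, 0],
    [0.7, 11, 0, 0, 0],
    [0.7, 5, 0, 0, 0],
    [0.7, 0, 0, 0, 0],
    [0.7, 0, 0, 0, 0],
  ],
)

```text
t: 48.5
eef_pos: [536.2, 168.5, 95.0]
tcp_rot: [2.02, 1.57, 0.136]
ft_force: [-0.6, 0.4, -1.0]
opening: 0.303
```

apply_moves(
  increments=[
    [0.67, 0, 0, 0, 0],
    [0.63, 0, 0, 0, 0],
    [0.61, 0, 0, 0, 0],
    [0.59, 0, 0, 0, 0],
    [0.58, 0, 0, 0, 0],
    [0.57, 0, 0, 0, 0],
    [0.56, 0, 0, 0, 0],
    [0.55, 0, 0, 0, 0],
    [0.54, 0, 0, 0, 0],
    [0.53, 0, 0, 0, 0],
  ],
)

```text
t: 49.5
eef_pos: [535.8, 168.5, 94.2]
tcp_rot: [1.265, 1.571, -0.619]
ft_force: [0.3, -0.4, -0.4]
opening: 0.467
```

apply_moves(
  increments=[
    [0.5, 0, 0, 0, 0],
    [0.4, 0, 0, 0, 0],
    [0.3, 0, 0, 0, 0],
    [0.2, -5, 0, 0, 0],
    [0.2, -10, 0, 0, 0],
    [0.2, -15, 0, 0, 0],
    [0.2, -4, 0, 0, 0],
    [0.4, 0, 0, 0, 0],
    [0.6, 0, 0, 0, 0],
    [0.7, 0, 0, 0, 0],
  ],
)

```text
t: 50.5
eef_pos: [535.5, 168.5, 127.7]
tcp_rot: [-0.987, 1.57, -2.871]
ft_force: [0.1, 0.4, -0.2]
opening: 0.604
```

apply_moves(
  increments=[
    [0.75, 0, 0, 0, 0],
    [0.78, 0, 0, 0, 0],
    [0.8, 0, 0, 0, 0],
    [0.85, 0, 0, 0, 0],
    [0.85, 0, 0, 0, 0],
  ],
)

```text
t: 51.0
eef_pos: [535.8, 168.5, 128.2]
tcp_rot: [-0.047, 1.571, -1.931]
ft_force: [0.9, -1.0, -0.4]
opening: 0.204
```

apply_moves(
  increments=[
    [0.85, -5, 0, 0, 0],
    [0.85, -10, 0, 0, 0],
    [0.85, -15, 0, 0, 0],
    [0.85, -20, 0, 0, 0],
    [0.85, -20, 0, 0, 0],
    [0.85, -20, 0, 0, -7],
    [0.85, -20, 0, 0, -7],
    [0.85, 0, 0, 0, -7],
    [0.85, 0, 0, 0, 0],
    [0.85, 0, 0, 0, 0],
  ],
)

```text
t: 52.0
eef_pos: [535.6, 168.5, 238.4]
tcp_rot: [-0.547, 1.571, -2.068]
ft_force: [0.2, 0.0, -0.7]
opening: 0.203
```

```bash
python3 - <<'E'
from h import *
p,R,s=tool(); print(p,jaw_yaw(R),s['opening'],s['ft_force'])
c=cam('scene'); a=proj(c,p-[0,0,112]).astype(int); print(a,c['pixels'][a[1]-6:a[1]+7,a[0]-8:a[0]+8].max(2).min(1))
print(trayp(-36,-24)); go(*trayp(-36,-24),240,-87)
E
```

```text
[535.56513323 168.45249797 238.40635198] -87.1322491393732 0.20328828697627227 [ 0.16852549  0.00318922 -0.73591133]
[353 202] [113  64  39  37  35  34  32  37  38  36  31  32  50]
[ 429.6053997  -400.85120326]
turn -0.1 shift [  -1.7 -135.6  563. ] rows 20 each [-0.1 -6.8 28.1] j6 1.71
```

apply_moves(
  increments=[
    [0.85, 0, -2.4, 10, 0],
    [0.85, 0, -5.2, 21.7, 0],
    [0.85, 0, -7, 29, 0],
    [0.85, 0, -7, 29, 0],
    [0.85, 0, -7, 29, 0],
    [0.85, 0, -7, 29, 0],
    [0.85, 0, -7, 29, 0],
    [0.85, 0, -7, 29, 0],
    [0.85, 0, -7, 29, 0],
    [0.85, 0, -7, 29, 0],
  ],
)

```text
t: 53.05
eef_pos: [485.6, -99.8, 238.1]
tcp_rot: [-1.531, 1.57, -3.05]
ft_force: [0.3, 0.3, -0.4]
opening: 0.204
```

apply_moves(
  increments=[
    [0.85, 0, -7, 29, 0],
    [0.85, 0, -7, 29, 0],
    [0.85, 0, -7, 29, 0],
    [0.85, 0, -7, 29, 0],
    [0.85, 0, -7, 29, 0],
    [0.85, 0, -7, 29, 0],
    [0.85, 0, -7, 29, 0],
    [0.85, 0, -7, 29, 0],
    [0.85, 0, -7, 29, 0],
    [0.85, 0, -5.2, 21.7, 0],
  ],
)

```text
t: 54.05
eef_pos: [432.3, -386.0, 237.9]
tcp_rot: [-2.096, 1.57, 2.668]
ft_force: [0.3, -0.1, -1.7]
opening: 0.203
```

apply_moves(
  increments=[
    [0.85, 0, -3, 12, 0],
    [0.85, 0, -1, 5, 0],
    [0.85, 0, 0, 0, 0],
    [0.85, 0, 0, 0, 0],
    [0.85, 0, 0, 0, 0],
  ],
)

```text
t: 54.55
eef_pos: [430.6, -400.5, 238.4]
tcp_rot: [0.975, 1.571, -0.541]
ft_force: [0.0, -1.2, -1.0]
opening: 0.205
```

```bash
python3 - <<'E'
from h import *
go(*trayp(-36,-24),127,-87)
E
```

```text
turn 0.1 shift [111.4  -1.1   0.3] rows 4 each [27.9 -0.3  0.1] j6 0.65
```

H was 128.2, so I expect contact near 126.2.

apply_moves(
  increments=[
    [0.85, 10, 0, 0, 0],
    [0.85, 20, -1, 0.3, 0],
    [0.85, 25, 0, 0, 0],
    [0.85, 25, 0, 0, 0],
    [0.85, 17, 0, 0, 0],
    [0.85, 8, 0, 0, 0],
    [0.85, 4, 0, 0, 0],
    [0.85, 1.5, 0, 0, 0],
    [0.85, 0, 0, 0, 0],
    [0.85, 0, 0, 0, 0],
  ],
)

```text
t: 55.55
eef_pos: [429.6, -401.9, 128.4]
tcp_rot: [0.618, 1.57, -0.899]
ft_force: [-0.1, -0.8, -1.4]
opening: 0.201
```

apply_moves(
  increments=[
    [0.85, 1, 0, 0, 0],
    [0.85, 0, 0, 0, 0],
  ],
)

```text
t: 55.75
eef_pos: [429.4, -401.8, 127.0]
tcp_rot: [0.55, 1.57, -0.967]
ft_force: [-0.3, -1.1, -1.0]
opening: 0.202
```

apply_moves(
  increments=[
    [0.85, 0.7, 0, 0, 0],
    [0.85, 0, 0, 0, 0],
  ],
)

```text
t: 55.95
eef_pos: [429.5, -401.8, 126.2]
tcp_rot: [0.576, 1.57, -0.941]
ft_force: [-1.0, -0.3, -1.0]
opening: 0.202
```

apply_moves(
  increments=[
    [0.85, 0.4, 0, 0, 0],
    [0.85, 0, 0, 0, 0],
  ],
)

```text
t: 56.15
eef_pos: [429.6, -401.9, 126.1]
tcp_rot: [0.634, 1.57, -0.883]
ft_force: [-0.6, 0.1, 4.8]
opening: 0.209
```

apply_moves(
  increments=[
    [0.8, 0, 0, 0, 0],
    [0.78, 0, 0, 0, 0],
    [0.75, 0, 0, 0, 0],
    [0.65, 0, 0, 0, 0],
    [0.5, 0, 0, 0, 0],
    [0.3, 0, 0, 0, 0],
    [0.2, 0, 0, 0, 0],
    [0.2, 10, 0, 0, 0],
    [0.2, 15, 0, 0, 0],
    [0.2, 9, 0, 0, 0],
  ],
)

```text
t: 57.15
eef_pos: [429.0, -401.3, 90.2]
tcp_rot: [-2.45, 1.57, 2.316]
ft_force: [0.6, -0.3, -0.1]
opening: 0.77
```

apply_moves(
  increments=[
    [0.3, 0, 0, 0, 0],
    [0.45, 0, 0, 0, 0],
    [0.52, 0, 0, 0, 0],
    [0.55, 0, 0, 0, 0],
    [0.57, 0, 0, 0, 0],
    [0.59, 0, 0, 0, 0],
    [0.62, 0, 0, 0, 0],
    [0.66, 0, 0, 0, 0],
    [0.7, 0, 0, 0, 0],
    [0.7, 0, 0, 0, 0],
  ],
)

```text
t: 58.15
eef_pos: [429.3, -401.6, 91.5]
tcp_rot: [-2.329, 1.571, 2.437]
ft_force: [0.7, -0.3, -1.0]
opening: 0.305
```

apply_moves(
  increments=[
    [0.7, -5, 0, 0, 0],
    [0.7, -10, 0, 0, 0],
    [0.7, -15, 0, 0, 0],
    [0.7, -20, 0, 0, 0],
    [0.7, -20, 0, 0, 0],
    [0.7, -20, 0, 0, 0],
    [0.7, -20, 0, 0, 0],
    [0.7, -20, 0, 0, 4.4],
    [0.7, 0, 0, 0, 0],
    [0.7, 0, 0, 0, 0],
  ],
)

```text
t: 59.15
eef_pos: [429.3, -401.6, 221.8]
tcp_rot: [0.63, 1.57, -0.962]
ft_force: [0.4, 0.2, -0.7]
opening: 0.306
```

```bash
python3 - <<'E'
from h import *
p,R,s=tool(); print(p,jaw_yaw(R),s['opening'],s['ft_force'])
c=cam('scene')
for n in ('medium','small','large'):
    for k,b,m,e in dishes(c,n):
        if np.linalg.norm(m-A[n])<60: print(n,m.round(1),e.round(2))
print(stubs(c,np.array([464.,-375]),90,60,12))
go(510,0,225,-91.5); go(472.5,379.3,225,-91.5,frm=(510,0,225))
E
```

```text
[ 429.28435658 -401.56125936  221.76885908] -91.21281358499807 0.3056483365383479 [ 0.36207271  0.18006715 -0.69692129]
medium [ 578.2 -165.5] 0.94
small [567.8  -5.5] 0.72
large [528.3 197.9] 0.92
[(500.1, -349.9, 6.9, 27.4, 9.9, np.uint8(55)), (501.2, -397.6, 10.7, 27.2, 10.9, np.uint8(59)), (423.1, -354.2, 7.1, 29.8, 9.4, np.uint8(54)), (423.5, -401.8, 10.7, 29.7, 11.3, np.uint8(57))]
turn 0.3 shift [  -3.8   70.3 -403.4] rows 14 each [ -0.3   5.  -28.8] j6 0.73
turn 0.3 shift [ 2.000e-01 -4.740e+01 -3.782e+02] rows 13 each [  0.   -3.6 -29.1] j6 0.73
```

apply_moves(
  increments=[
    [0.7, -4, 2, -10, 0.3],
    [0.7, 0, 4, -22, 0],
    [0.7, 0, 5.3, -31, 0],
    [0.7, 0, 5.3, -31, 0],
    [0.7, 0, 5.3, -31, 0],
    [0.7, 0, 5.3, -31, 0],
    [0.7, 0, 5.3, -31, 0],
    [0.7, 0, 5.3, -31, 0],
    [0.7, 0, 5.3, -31, 0],
    [0.7, 0, 5.3, -31, 0],
  ],
)

```text
t: 60.2
eef_pos: [485.3, -121.2, 225.2]
tcp_rot: [-1.932, 1.57, 2.753]
ft_force: [0.5, -0.6, -0.8]
opening: 0.305
```

apply_moves(
  increments=[
    [0.7, 0, 5.3, -31, 0],
    [0.7, 0, 5.3, -31, 0],
    [0.7, 0, 5.3, -31, 0],
    [0.7, 0, 5, -30.4, 0],
    [0.7, 0, -1, -31, 0],
    [0.7, 0, -2, -31, 0],
    [0.7, 0, -4, -31, 0],
    [0.7, 0, -4, -31, 0],
    [0.7, 0, -4, -31, 0],
    [0.7, 0, -4, -31, 0],
  ],
)

```text
t: 61.2
eef_pos: [495.4, 187.7, 225.1]
tcp_rot: [-1.309, 1.57, -2.907]
ft_force: [0.2, 0.8, -1.8]
opening: 0.302
```

apply_moves(
  increments=[
    [0.7, 0, -4, -31, 0],
    [0.7, 0, -4, -31, 0],
    [0.7, 0, -4, -31, 0],
    [0.7, 0, -4, -31, 0],
    [0.7, 0, -4, -31, 0],
    [0.7, 0, -4, -22, 0],
    [0.7, 0, -2.4, -12, 0],
    [0.7, 0, -2, -5, 0],
    [0.7, 0, 0, 0, 0],
    [0.7, 0, 0, 0, 0],
  ],
)

```text
t: 62.2
eef_pos: [473.5, 380.0, 225.5]
tcp_rot: [-0.321, 1.57, -1.92]
ft_force: [0.2, 0.2, -1.6]
opening: 0.303
```

```bash
python3 - <<'E'
from h import *
p,R,s=tool(); print(p,jaw_yaw(R),s['opening'],s['ft_force'])
go(472.5,379.2,105,-91.5)
E
```

```text
[473.51539137 380.01860125 225.54493331] -91.65096047731097 0.3031647309081557 [ 0.24764297  0.22624665 -1.57310072]
turn -0.2 shift [120.5  -1.    0.8] rows 5 each [24.1 -0.2  0.2] j6 2.17
```

apply_moves(
  increments=[
    [0.7, 20, -1, 0.8, 0],
    [0.7, 25, 0, 0, 0],
    [0.7, 25, 0, 0, 0],
    [0.7, 25, 0, 0, 0],
    [0.7, 15, 0, 0, 0],
    [0.7, 10.5, 0, 0, 0],
    [0.7, 0, 0, 0, 0],
    [0.7, 0, 0, 0, 0],
  ],
)

```text
t: 63.0
eef_pos: [472.9, 379.8, 105.7]
tcp_rot: [1.944, 1.57, 0.345]
ft_force: [-0.0, 0.1, -0.1]
opening: 0.303
```

apply_moves(
  increments=[
    [0.7, 2, 0, 0, 0],
    [0.7, 2, 0, 0, 0],
    [0.7, 0, 0, 0, 0],
  ],
)

```text
t: 63.3
eef_pos: [472.4, 380.0, 101.2]
tcp_rot: [1.878, 1.57, 0.279]
ft_force: [-0.0, 0.4, -0.7]
opening: 0.301
```

apply_moves(
  increments=[
    [0.7, 1, 0, 0, 0],
    [0.7, 0, 0, 0, 0],
  ],
)

```text
t: 63.5
eef_pos: [472.4, 380.0, 100.1]
tcp_rot: [0.38, 1.571, -1.219]
ft_force: [0.3, -0.3, -1.3]
opening: 0.303
```

apply_moves(
  increments=[
    [0.7, 0.7, 0, 0, 0],
    [0.7, 0, 0, 0, 0],
  ],
)

```text
t: 63.7
eef_pos: [472.4, 380.0, 99.3]
tcp_rot: [-0.505, 1.571, -2.105]
ft_force: [-0.1, -0.5, 0.3]
opening: 0.301
```

apply_moves(
  increments=[
    [0.69, 0.4, 0, 0, 0],
    [0.67, 0, 0, 0, 0],
    [0.65, 0, 0, 0, 0],
    [0.63, 0, 0, 0, 0],
    [0.61, 0, 0, 0, 0],
    [0.59, 0, 0, 0, 0],
    [0.57, 0, 0, 0, 0],
    [0.55, 0, 0, 0, 0],
    [0.53, 0, 0, 0, 0],
    [0.51, 0, 0, 0, 0],
  ],
)

```text
t: 64.7
eef_pos: [472.5, 380.0, 99.0]
tcp_rot: [0.99, 1.571, -0.609]
ft_force: [0.8, -0.1, 1.3]
opening: 0.486
```

apply_moves(
  increments=[
    [0.5, 0, 0, 0, 0],
    [0.49, 0, 0, 0, 0],
    [0.48, 0, 0, 0, 0],
    [0.47, 0, 0, 0, 0],
    [0.46, 0, 0, 0, 0],
    [0.45, 0, 0, 0, 0],
    [0.44, 0, 0, 0, 0],
    [0.42, 0, 0, 0, 0],
    [0.4, 0, 0, 0, 0],
    [0.35, 0, 0, 0, 0],
  ],
)

```text
t: 65.7
eef_pos: [472.4, 380.0, 99.0]
tcp_rot: [-0.314, 1.571, -1.913]
ft_force: [-0.4, -0.1, -0.3]
opening: 0.629
```

apply_moves(
  increments=[
    [0.25, 0, 0, 0, 0],
    [0.1, 0, 0, 0, 0],
    [0, 0, 0, 0, 0],
    [0, -5, 0, 0, 0],
    [0, -15, 0, 0, 0],
    [0, -25, 0, 0, 0],
    [0, -30, 0, 0, 0],
    [0, -30, 0, 0, 0],
    [0, -30, 0, 0, 0],
    [0, 0, 0, 0, 0],
  ],
)

```text
t: 66.7
eef_pos: [473.6, 380.8, 238.5]
tcp_rot: [2.155, 1.564, 0.556]
ft_force: [-0.3, 0.2, -0.3]
opening: 1.003
```

```bash
python3 - <<'E'
from h import *
p,R,s=tool(); print(p,jaw_yaw(R),s['opening'],s['ft_force'],s['t'])
c=cam('scene'); save({'pixels':c['pixels'][130:280,100:480]},'s8.png',2.1)
for n in ('medium','small','large'):
    for k,b,m,e in dishes(c,n):
        if np.linalg.norm(m-A[n])<60: print(n,m.round(1),e.round(2))
E
```

```text
[473.5724964  380.80564787 238.46079235] -91.61864494422957 1.0027369595243028 [-0.31579679  0.24440537 -0.26739228] 66.7
medium [ 578.2 -164.8] 1.04
small [568.   -5.1] 1.12
large [528.5 197.4] 1.02
  return _methods._mean(a, axis=axis, dtype=dtype,
  ret = ret.dtype.type(ret / rcount)
```

View pics/s8.png

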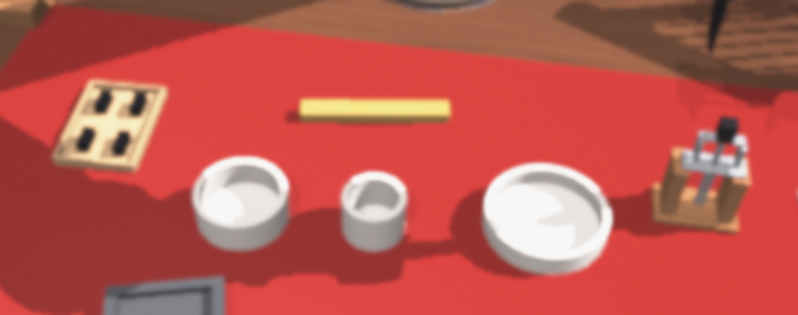

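All four stubs lie in the tray at left, the tweezers hang upright in the stand at (715,165), and the dishes are empty. Next I'll nest the dishes, starting with the medium one, held by its -y wall.

```bash
python3 - <<'E'
from h import *
go(580.4,-216.4,238,-90,step=38)
E
```

```text
turn -1.6 shift [ -2.7 107.5 596.7] rows 16 each [-0.2  6.7 37.3] j6 2.17
```

apply_moves(
  increments=[
    [0.3, 0, 2, 13, -1.6],
    [0.6, 0, 5, 27, 0],
    [0.6, 0, 6.8, 37.3, 0],
    [0.6, 0, 6.8, 37.3, 0],
    [0.6, 0, 6.8, 37.3, 0],
    [0.6, 0, 6.8, 37.3, 0],
    [0.6, 0, 6.8, 37.3, 0],
    [0.6, 0, 6.8, 37.3, 0],
    [0.6, 0, 6.8, 37.3, 0],
    [0.6, 0, 6.8, 37.3, 0],
  ],
)

```text
t: 67.75
eef_pos: [532.9, 40.0, 233.1]
tcp_rot: [-1.565, 1.569, -3.136]
ft_force: [1.8, 0.7, 0.3]
opening: 0.404
```

apply_moves(
  increments=[
    [0.6, 0, 6.8, 37.3, 0],
    [0.6, 0, 6.8, 37.3, 0],
    [0.6, 0, 6.8, 37.3, 0],
    [0.6, 0, 6.8, 37.3, 0],
    [0.6, 0, 6.8, 37.3, 0],
    [0.6, 0, 6.8, 37.3, 0],
    [0.6, 0, 3, 22, 0],
    [0.6, 0, 2.3, 12.5, 0],
    [0.6, 0, 0, 0, 0],
    [0.6, 0, 0, 0, 0],
  ],
)

```text
t: 68.75
eef_pos: [579.0, -215.9, 233.5]
tcp_rot: [-2.153, 1.57, 2.56]
ft_force: [0.5, 0.5, 0.3]
opening: 0.399
```

```bash
python3 - <<'E'
from h import *
p,R,s=tool(); print(p,s['opening']); w=cam('wrist')
c=cam('scene')
for n in ('medium','small','large'):
  for cc in (c,w):
    for k,b,m,e in dishes(cc,n):
        if np.linalg.norm(m-A[n])<60: print(n,m.round(1),e.round(2))
go(580.4,-216.4,39.5,-90)
E
```

```text
[ 579.02980582 -215.90876085  233.5442348 ] 0.39877647164949565
medium [ 578.1 -165.6] 0.95
medium [ 581.6 -164.6] 0.38
small [567.8  -5.5] 0.72
small [571.3  -5.2] 0.45
large [528.5 197.4] 1.02
turn 0.0 shift [194.5   1.2   0.9] rows 7 each [27.8  0.2  0.1] j6 1.11
```

apply_moves(
  increments=[
    [0.6, 20, 1.3, 0.5, 0],
    [0.6, 35, 0, 0, 0],
    [0.6, 35, 0, 0, 0],
    [0.6, 35, 0, 0, 0],
    [0.6, 35, 0, 0, 0],
    [0.6, 20, 0, 0, 0],
    [0.6, 10, 0, 0, 0],
    [0.6, 4.5, 0, 0, 0],
    [0.6, 0, 0, 0, 0],
    [0.6, 0, 0, 0, 0],
  ],
)

```text
t: 69.85
eef_pos: [581.2, -217.4, 40.7]
tcp_rot: [1.081, 1.569, -0.49]
ft_force: [-0.0, 0.4, -0.1]
opening: 0.401
```

apply_moves(
  increments=[
    [0.7, 0, 0, 0, 0],
    [0.8, 0, 0, 0, 0],
    [0.85, 0, 0, 0, 0],
    [0.88, 0, 0, 0, 0],
    [0.92, 0, 0, 0, 0],
    [0.95, 0, 0, 0, 0],
    [1, 0, 0, 0, 0],
    [1, 0, 0, 0, 0],
  ],
)

```text
t: 70.65
eef_pos: [580.6, -217.3, 39.5]
tcp_rot: [-0.619, 1.571, -2.191]
ft_force: [0.9, -0.3, -0.1]
opening: 0.004
```

apply_moves(
  increments=[
    [1, -2, 0, 0, 0],
    [1, -4, 0, 0, 0],
    [1, -8, 0, 0, 0],
    [1, -10, 0, 0, 0],
    [1, -15, 0, 0, 0],
    [1, -20, 0, 0, 0],
    [1, -20, 0, 0, 0],
    [1, -11, 0, 0, 0],
    [1, 0, 0, 0, 0],
  ],
)

```text
t: 71.55
eef_pos: [581.2, -217.6, 131.5]
tcp_rot: [1.092, 1.568, -0.48]
ft_force: [0.7, -0.3, 0.1]
opening: 0.007
```

```bash
python3 - <<'E'
from h import *
p,R,s=tool(); print(p,s['opening'],s['ft_force'],s['moment']); c=cam('scene'); z=p[2]-39.5
w=white(c); cs,_=cv2.findContours(cv2.morphologyEx(w,cv2.MORPH_OPEN,np.ones((3,3))),cv2.RETR_EXTERNAL,cv2.CHAIN_APPROX_NONE)
for k in cs:
    if cv2.contourArea(k)>300:
        m,e=rimfit(c,k,56,44,z0=z); print(cv2.boundingRect(k),m.round(1),e.round(2))
save({'pixels':c['pixels'][110:270,100:330]},'m1.png',3.4)
E
```

```text
[ 581.22073689 -217.60183236  131.46213487] 0.0068710995477748145 [ 0.71426347 -0.31583557  0.0868197 ] [ 0.05454237  0.01289767 -0.04583109]
(147, 262, 60, 41) [ 833.6 -161.3] 4.27
(536, 229, 24, 34) [611.8 600.2] 4.16
(480, 220, 80, 134) [598.4 508. ] 3.93
(262, 212, 33, 37) [664.6   8.9] 3.91
(330, 208, 62, 52) [613.5 188. ] 2.51
(191, 205, 47, 44) [ 665.  -132.2] 2.08
(0, 198, 79, 49) [ 736.6 -496.8] 4.74
(424, 193, 32, 35) [545.3 344.5] 4.71
(323, 106, 24, 27) [234.2 123.9] 4.37
(131, 0, 28, 48) [-425.6 -727.3] 4.29
```

View pics/m1.png

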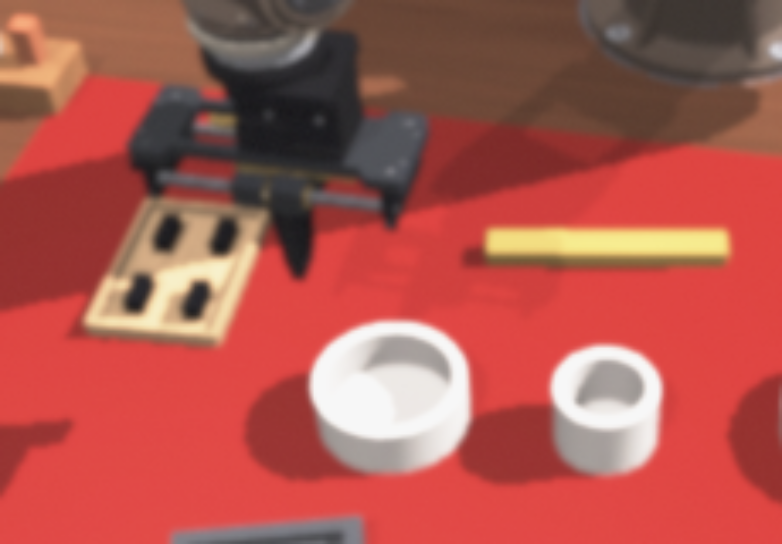

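The fingers shut on nothing and the dish did not move; the fingertip shows at crop (297,272). I'm checking the tip against the calibration.

```bash
python3 - <<'E'
from h import *
p,R,s=tool(); print(p,s['tcp_rot'],env.tip_extent,s['opening']); c=cam('scene')
print('tip seen',100+297/3.4,110+272/3.4,[(d,proj(c,p-[0,0,d]).round(1)) for d in (0,11,25,40)])
print([n for n in dir(env) if n[0]!='_'])
w=cam('wrist')
for k,b,m,e in dishes(w,'medium'):
    if np.linalg.norm(m-A['medium'])<60: print(m.round(1),e.round(2))
E
```

```text
[ 580.74635343 -217.39667456  130.16497346] [ 1.04337168  1.56937758 -0.5278836 ] 11.0 0.004258794935849327
tip seen 187.3529411764706 190.0 [(0, array([189.3, 193.8])), (11, array([189.9, 197.1])), (25, array([190.6, 201.3])), (40, array([191.4, 205.6]))]
['IKError', 'job_done', 'tip_extent']
[ 589.1 -164.3] 3.71
```

```bash
python3 - <<'E'
from h import *
p,R,s=tool()
for n in ('scene','side'):
    c=cam(n); a=proj(c,p).astype(int); b=proj(c,p-[0,0,11]); P=c['pixels'].astype(int); print(n,a,b.round(1))
    for v in range(a[1]-14,a[1]+16): print(v,''.join('D' if P[v,u].max()<70 else ('r' if P[v,u,0]>1.8*P[v,u,1] else ('w' if P[v,u].min()>130 else '.')) for u in range(a[0]-25,a[0]+26)))
E
```

```text
scene [189 194] [190.1 197.4]
180 DDDD....ww...rrrrrrDDDDDDDDDrrrrrrrrrrrrrrrrrrrrrrr
181 DDDD...wwww..rrrrrrDDDDDDDDDrrrrrrrrrrrrrrrrrrrrrrr
182 DDD....wwww..rrrrrrrDDDDDDDDrrrrrrrrrrrrrrrrrrrrrrr
183 DDD...wwwww..rrrrrrrDDDDDDDDrrrrrrrrrrrrrrrrrrrrrrr
184 .....wwwwww.rrrrrrrrrDDDDDDrrrrrrrrrrrrrrrrrrrrrrrr
185 ...wwwwwwww.rrrrrrrrrDDDDDDrrrrrrrrrrrrrrrrrrrrrrrr
186 wwwwwwwwwwwrrrrrrrrrrDDDDDDrrrrrrrrrrrrrrrrrrrrrrrr
187 wwwwwwwwww.rrrrrrrrrrrDDDDDrrrrrrrrrrrrrrrrrrrrrrrr
188 wwwwwwwwww.rrrrrrrrrrrDDDDrrrrrrrrrrrrrrrrrrrrrrrrr
189 wwwwwwwww.rrrrrrrrrrrrrDDDrrrrrrrrrrrrrrrrrrrrrrrrr
190 wwwwwwwww.rrrrrrrrrrrrrDDrrrrrrrrrrrrrrrrrrrrrrrrrr
191 wwwwwwww.rrrrrrrrrrrrrrrrrrrrrrrrrrrrrrrrrrrrrrrrrr
192 wwwwwwww.rrrrrrrrrrrrrrrrrrrrrrrrrrrrrrrrrrrrrrrrrr
193 wwwwwwww.rrrrrrrrrrrrrrrrrrrrrrrrrrrrrrrrrrrrrrrrrr
194 wwwwwww.rrrrrrrrrrrrrrrrrrrrrrrrrrrrrrrrrrrrrrrrrrr
195 wwwwwww.rrrrrrrrrrrrrrrrrrrrrrrrrrrrrrrrrrrrrrrrrrr
196 wwwwww.rrrrrrrrrrrrrrrrrrrrrrrrrrrrrrrrrrrrrrrrrrrr
197 wwwwww.rrrrrrrrrrrrrrrrrrrrrrrrrrrrrrrrrrrrrrrrrrrr
198 wwwwww.rrrrrrrrrrrrrrrrrrrrrrrrrrrrrrrrrrrrrrrrrrrr
199 ww
[... 1618 characters left out ...]
rrrrrrrrrrrrrrrrrrrrrrrrrrrr
159 rrrrrrrrrrrrrrrrrrrrrrrrrrrrrrrrrrrrrrrrrrrrrrrrrrr
160 rrrrrrrrrrrrrrrrrrrrrrrrrrrrrrrrrrrrrrrrrrrrrrrrrrr
161 rrrrrrrrrrrrrrrrrrrrrrrrrrrrrrrrrrrrrrrrrrrrrrrrrrr
162 rrrrrrrrrrrrrrrrrrrrrrrrrrrrrrrrrrrrrrrrrrrrrrrrrrr
163 rrrrrrrrrrrrrrrrrrrrrrrrrrrrrrrrrrrrrrrrrrrrrrrrrrr
164 rrrrrrrrrrrrrrrrrrrrrrrrrrrrrrrrrrrrrrrrrrrrrrrrrrr
165 rrrrrrrrrrrrrrrrrrrrrrrrrrrrrrrrrrrrrrrrrrrrrrrrrr.
166 rrrrrrrrrrrrrrrrrrrrrrrrrrrrrrrrrrrrrrrrrrrrrrrrrr.
167 rrrrrrrrrrrrrrrrrrrrrrrrrrrrrrrrrrrrrrrrrrrrrrrrrr.
168 rrrrrrrrrrrrrrrrrrrrrrrrrrrrrrrrrrrrrrrrrrrrrrrrrrw
169 rrrrrrrrrrrrrrrrrrrrrrrrrrrrrrrrrrrrrrrrrrrrrrrrr.w
170 rrrrrrrrrrrrrrrrrrrrrrrrrrrrrrrrrrrrrrrrrrrrrrrrr.w
```

Both views put the closed fingertips about 12 mm above the TCP rather than 11 mm below. I'll check whether this changes with opening.

apply_moves(
  increments=[
    [0.2, 0, 0, 0, 0],
    [0.2, 0, 0, 0, 0],
    [0.2, 0, 0, 0, 0],
    [0.2, 0, 0, 0, 0],
    [0.2, 0, 0, 0, 0],
  ],
)

```text
t: 72.3
eef_pos: [580.6, -217.3, 129.5]
tcp_rot: [-0.039, 1.571, -1.61]
ft_force: [0.0, -0.2, -0.1]
opening: 0.367
```

```bash
cat > tip.py <<'E'
from h import *
p,R,s=tool(); print(p,s['opening'])
for n in ('scene','side'):
    c=cam(n); P=c['pixels'].astype(int)
    for sg in (1,-1):
        q=p+R[:,2]*sg*(s['opening']*95/2+4); a=proj(c,q).round().astype(int); print(n,sg,'tcp-level',proj(c,q).round(1),'tip11',proj(c,q-[0,0,11]).round(1),'up25',proj(c,q+[0,0,25]).round(1))
        for v in range(a[1]-12,a[1]+8): print(v,''.join('r' if P[v,u,0]>1.8*P[v,u,1] else ('D' if P[v,u].max()<70 else 'w' if P[v,u].min()>130 else '.') for u in range(a[0]-12,a[0]+13)))
E
python3 tip.py
```

```text
[ 580.59598732 -217.32100567  129.49375074] 0.3668724210464988
scene 1 tcp-level [180.7 192.8] tip11 [181.3 196.1] up25 [179.1 185.1]
181 ..www...DDDD.rrrrrrrrrrrr
182 ..wwww..DDDDrrrrrrrrrrrrr
183 .wwwww..DDDDrrrrrrrrrrrrr
184 wwwwww..DDDDDrrrrrrrrrrrr
185 wwwwww..rDDDDrrrrrrrrrrrr
186 wwwwww.rrrDDrrrrrrrrrrrrr
187 wwwww.rrrrDDrrrrrrrrrrrrr
188 wwwww.rrrrrrrrrrrrrrrrrrr
189 wwww.rrrrrrrrrrrrrrrrrrrr
190 wwww.rrrrrrrrrrrrrrrrrrrr
191 www.rrrrrrrrrrrrrrrrrrrrr
192 www.rrrrrrrrrrrrrrrrrrrrr
193 www.rrrrrrrrrrrrrrrrrrrrr
194 ww.rrrrrrrrrrrrrrrrrrrrrr
195 ww.rrrrrrrrrrrrrrrrrrrrrr
196 w.rrrrrrrrrrrrrrrrrrrrrrr
197 w.rrrrrrrrrrrrrrrrrrrrrrr
198 w.rrrrrrrrrrrrrrrrrrrrrrr
199 .rrrrrrrrrrrrrrrrrrrrrrrr
200 .rrrrrrrrrrrrrrrrrrrrrrrr
scene -1 tcp-level [198.1 195.2] tip11 [198.6 198.5] up25 [196.8 187.4]
183 rrrrrrrrrDDDDrrrrrrrrrrrr
184 rrrrrrrrrrDDDrrrrrrrrrrrr
185 rrrrrrrrrrDDrrrrrrrrrrrrr
186 rrrrrrrrrrDDrrrrrrrrrrrrr
187 rrrrrrrrrrDDrrrrrrrrrrrrr
188 rrrrrrrrrrDDrrrrrrrrrrrrr
189 rrrrrrrrrrrrrrrrrrrrrrrrr
190 rrrrrrrrrrrrrrrrrrrrrrrrr
191 rrrrrrrrrrrrrrrrrrrrrrrrr
192 rrrrrrrrrrrrrrrrrrrr
[... 946 characters left out ...]
159 rrrrrrrrrrrrrrrrrrrrrrrrr
side -1 tcp-level [300.7 159. ] tip11 [300.7 163. ] up25 [300.9 149.7]
147 rrrrrrrrr........rrrrrrrr
148 rrrrrrrrr.......rrrrrrrrr
149 rrrrrrrrr.......rrrrrrrrr
150 rrrrrrrrr.......rrrrrrrrr
151 rrrrrrrrr.......rrrrrrrrr
152 rrrrrrrrr.......rrrrrrrrr
153 rrrrrrrrrrrrrrrrrrrrrrrrr
154 rrrrrrrrrrrrrrrrrrrrrrrrr
155 rrrrrrrrrrrrrrrrrrrrrrrrr
156 rrrrrrrrrrrrrrrrrrrrrrrrr
157 rrrrrrrrrrrrrrrrrrrrrrrrr
158 rrrrrrrrrrrrrrrrrrrrrrrrr
159 rrrrrrrrrrrrrrrrrrrrrrrrr
160 rrrrrrrrrrrrrrrrrrrrrrrrr
161 rrrrrrrrrrrrrrrrrrrrrrrrr
162 rrrrrrrrrrrrrrrrrrrrrrrrr
163 rrrrrrrrrrrrrrrrrrrrrrrrr
164 rrrrrrrrrrrrrrrrrrrrrrrrr
165 rrrrrrrrrrrrrrrrrrrrrrrrr
166 rrrrrrrrrrrrrrrrrrrrrrrrr
```

Nothing touched at TCP z 39.5 with the fingers shut, which fits the images. I'll find the real tip height by feeling for the rim, which is at 44 mm.

apply_moves(
  increments=[
    [1, 0, 0, 0, 0],
    [1, 20, 0, 0, 0],
    [1, 25, 0, 0, 0],
    [1, 25, 0, 0, 0],
    [1, 12, 0, 0, 0],
    [1, 6, 0, 0, 0],
    [1, 2, 0, 0, 0],
    [1, 0, 0, 0, 0],
    [1, 0, 0, 0, 0],
    [1, 0, 0, 0, 0],
  ],
)

```text
t: 73.4
eef_pos: [580.9, -217.5, 40.3]
tcp_rot: [1.052, 1.57, -0.519]
ft_force: [-0.4, 0.1, 0.7]
opening: 0.002
```

apply_moves(
  increments=[
    [1, 1, 0, 0, 0],
    [1, 1, 0, 0, 0],
    [1, 0, 0, 0, 0],
  ],
)

```text
t: 73.7
eef_pos: [580.6, -217.3, 37.5]
tcp_rot: [-0.42, 1.571, -1.991]
ft_force: [-0.6, 0.8, 0.4]
opening: 0.004
```

apply_moves(
  increments=[
    [1, 1, 0, 0, 0],
    [1, 0.5, 0, 0, 0],
    [1, 0, 0, 0, 0],
  ],
)

```text
t: 74.0
eef_pos: [580.6, -217.3, 35.9]
tcp_rot: [-1.474, 1.571, -3.045]
ft_force: [-0.0, -0.8, -0.3]
opening: 0.002
```

apply_moves(
  increments=[
    [1, 1, 0, 0, 0],
    [1, 0.5, 0, 0, 0],
    [1, 0, 0, 0, 0],
  ],
)

```text
t: 74.3
eef_pos: [580.6, -217.3, 34.4]
tcp_rot: [-1.414, 1.571, -2.985]
ft_force: [-0.1, -0.2, -0.1]
opening: -0.0
```

apply_moves(
  increments=[
    [1, 0.8, 0, 0, 0],
    [1, 0, 0, 0, 0],
  ],
)

```text
t: 74.5
eef_pos: [580.6, -217.3, 33.7]
tcp_rot: [-0.51, 1.571, -2.082]
ft_force: [-0.3, 0.4, 0.6]
opening: 0.006
```

apply_moves(
  increments=[
    [1, 0.8, 0, 0, 0],
    [1, 0, 0, 0, 0],
  ],
)

```text
t: 74.7
eef_pos: [580.6, -217.3, 32.9]
tcp_rot: [-0.98, 1.571, -2.551]
ft_force: [-0.2, 0.1, 0.9]
opening: 0.002
```

apply_moves(
  increments=[
    [1, 0.8, 0, 0, 0],
    [1, 0, 0, 0, 0],
  ],
)

```text
t: 74.9
eef_pos: [580.6, -217.3, 32.0]
tcp_rot: [-1.575, 1.571, 3.137]
ft_force: [-0.8, -0.8, 0.2]
opening: 0.005
```

apply_moves(
  increments=[
    [1, 0.8, 0, 0, 0],
    [1, 0, 0, 0, 0],
  ],
)

```text
t: 75.1
eef_pos: [580.6, -217.3, 31.2]
tcp_rot: [-1.187, 1.571, -2.758]
ft_force: [1.2, 0.2, -0.6]
opening: 0.006
```

apply_moves(
  increments=[
    [1, 0.8, 0, 0, 0],
    [1, 0, 0, 0, 0],
  ],
)

```text
t: 75.3
eef_pos: [580.7, -217.4, 30.7]
tcp_rot: [0.834, 1.571, -0.737]
ft_force: [-0.5, -0.3, 1.4]
opening: 0.004
```

apply_moves(
  increments=[
    [1, 0.8, 0, 0, 0],
    [1, 0, 0, 0, 0],
  ],
)

```text
t: 75.5
eef_pos: [580.6, -217.3, 30.6]
tcp_rot: [0.941, 1.57, -0.63]
ft_force: [-2.8, 1.1, 10.0]
opening: 0.007
```

apply_moves(
  increments=[
    [1, 0.8, 0, 0, 0],
    [1, 0, 0, 0, 0],
  ],
)

```text
t: 75.7
eef_pos: [580.7, -217.5, 30.5]
tcp_rot: [0.897, 1.57, -0.674]
ft_force: [-4.3, 2.5, 16.8]
opening: 0.001
```

```bash
python3 - <<'E'
from h import *
p,R,s=tool(); print(p,s['ft_force'])
for n in ('scene','side'):
    c=cam(n); a=proj(c,p).astype(int); P=c['pixels'].astype(int); print(n,a,'rim pt',proj(c,[580.5,-216.4,44]).round(1),'rim outer',proj(c,[580.5,-220.4,44]).round(1))
    for v in range(a[1]-22,a[1]+8): print(v,''.join('D' if P[v,u].max()<70 else ('r' if P[v,u,0]>1.8*P[v,u,1] else ('w' if P[v,u].min()>130 else '.')) for u in range(a[0]-22,a[0]+23)))
E
```

```text
[ 580.7280359  -217.48499735   30.5250714 ] [-4.27596104  2.49711576 16.80851073]
scene [194 222] rim pt [194.1 218.5] rim outer [192.6 218.3]
200 rrrr.DDDDDDD..DDDDDDDD.........rrrrrrrrrrrrr.
201 rrrrrDDDDDDD..DDDDDDDDD..................rr..
202 rrrrrr..DDDD..DDDDDDDDD......................
203 rrrrrrrrrrrr..DDDDDDDDD..rrrrrrrr............
204 rrrrrrrrrrrrrrrDDDDDDDDD.rrrrrrrrrrr..wwwwww.
205 rrrrrrrrrrrrrrrDDDDDDDDDrrrrrrrrrr.wwwwwwwwww
206 rrrrrrrrrrrrrrrDDDDDDDDDrrrrrrrrwwwwwwwwwwwww
207 rrrrrrrrrrrrrrrrDDDDDDDDrrrrrrwwwwwwwwwwwwwww
208 rrrrrrrrrrrrrrrrDDDDDDDDrrrrwwwwwwwwwwwwwwwww
209 rrrrrrrrrrrrrrrrDDDDDDDDrr.wwwwwwwwwwwwwwwww.
210 rrrrrrrrrrrrrrrrrDDDDDDD..wwwwwwwwwwwwwwwwww.
211 rrrrrrrrrrrrrrrrrDDDDDDD.wwwwwwwwwwwwwwwwwww.
212 rrrrrrrrrrrrrrrrrrDDDDDD.wwwwwwwwwwwwwwwwwwww
213 rrrrrrrrrrrrrrrrrrDDDDDDwwwwwwwwwwwwwwwwwwwww
214 rrrrrrrrrrrrrrrrrrDDDDD.wwwwwwwwwwwwwwwwwwwww
215 rrrrrrrrrrrrrrrrrrrDDDD.wwwwwwwwwwwwwwwwwwwww
216 rrrrrrrrrrrrrrrrrrrDDDD.wwwwwwwwwwwwwwwwwwwww
217 rrrrrrrrrrrrrrrrrrrDDD..wwwwwwwwwwwwwwwwwwwww
218 rrrrrrrrrrrrrrrrrrrrDD.wwwwwwwwwwwwwwwwwwwwww
219 rrr
[... 1402 characters left out ...]

184 rrrrrrrrrrwwwwwwwwww........rrrrrrrrrrrrrrrrr
185 rrrrrrwwwwwwwwwwwwwwwwwwwwwwwwwwrrrrrrrrrrrrr
186 rrrrwwwwwwwwwwwwwwwwwwwwwwwwwwwwwwwrrrrrrrrrr
187 rrwwwwwwwwwwwwwwwwwwwwwwwwwwwwwwwwwwwrrrrrrrr
188 rwwwwwwwwwwwwwwwwwwwwwwwwwwwwwwwwwwwwwwrrrrrr
189 wwwwwwwwwwwwwwwwwwwwwwwwwwwwwwwwwwwwwwwwrrrrr
190 wwwwwwwwwwwwwwwwwwwwwwwwwwwwwwwwwwwwwwwwwrrrr
191 wwwwwwwwwwwwwwwwwwwwwwwwwwwwwwwwwwwwwwwwwwrrr
192 wwwwwwwwwwwwwwwwwwwwwwwwwwwwwwwwwwwwwwwwwwwrr
193 wwwwwwwwwwwwwwwwwwwwwwwwwwwwwwwwwwwwwwwwwwwrr
194 wwwwwwwwwwwwwwwwwwwwwwwwwwwwwwwwwwwwwwwwwwwrr
195 wwwwwwwwwwwwwwwwwwwwwwwwwwwwwwwwwwwwwwwwwwwrr
196 wwwwwwwwwwwwwwwwwwwwwwwwwwwwwwwwwwwwwwwwwwwrr
197 wwwwwwwwwwwwwwwwwwwwwwwwwwwwwwwwwwwwwwwwwwwrr
```

Contact is at TCP z≈30.8, so the real tips are about 13 mm above the reported TCP and the first grasp closed over the rim. I'll open, go down to TCP z≈16 and grip again.

apply_moves(
  increments=[
    [1, -5, 0, 0, 0],
    [0.7, -10, 0, 0, 0],
    [0.65, -10, 0, 0, 0],
    [0.65, 0, 0, 0, 0],
    [0.65, 0, 0, 0, 0],
    [0.65, 10, 0, 0, 0],
    [0.65, 0, 0, 0, 0],
    [0.65, 0, 0, 0, 0],
  ],
)

```text
t: 76.6
eef_pos: [580.3, -217.1, 43.1]
tcp_rot: [-1.981, 1.569, 2.731]
ft_force: [-0.0, 0.8, 1.0]
opening: 0.348
```

apply_moves(
  increments=[
    [0.65, 6, 0, 1, 0],
    [0.65, 6, 0, 0, 0],
    [0.65, 0, 0, 0, 0],
  ],
)

```text
t: 76.9
eef_pos: [580.1, -218.1, 30.8]
tcp_rot: [-1.99, 1.569, 2.722]
ft_force: [0.4, 0.3, 0.3]
opening: 0.348
```

apply_moves(
  increments=[
    [0.65, 4, 0, 0, 0],
    [0.65, 4, 0, 0, 0],
    [0.65, 0, 0, 0, 0],
  ],
)

```text
t: 77.2
eef_pos: [580.3, -218.2, 23.3]
tcp_rot: [-1.932, 1.57, 2.78]
ft_force: [-0.3, 0.1, 0.2]
opening: 0.353
```

apply_moves(
  increments=[
    [0.65, 4, 0, 0, 0],
    [0.65, 3, 0, 0, 0],
    [0.65, 0, 0, 0, 0],
  ],
)

```text
t: 77.5
eef_pos: [580.4, -218.2, 16.5]
tcp_rot: [-1.919, 1.57, 2.793]
ft_force: [0.0, 0.2, 0.2]
opening: 0.35
```

apply_moves(
  increments=[
    [0.75, 0, 0, -1.5, 0],
    [0.82, 0, 0, 0, 0],
    [0.86, 0, 0, 0, 0],
    [0.9, 0, 0, 0, 0],
    [0.92, 0, 0, 0, 0],
    [0.95, 0, 0, 0, 0],
    [1, 0, 0, 0, 0],
    [1, 0, 0, 0, 0],
  ],
)

```text
t: 78.3
eef_pos: [580.6, -216.9, 17.0]
tcp_rot: [0.217, 1.571, -1.354]
ft_force: [-0.9, -0.7, 2.4]
opening: 0.099
```

Gripped (opening 0.099). Lifting.

apply_moves(
  increments=[
    [1, -2, 0, 0, 0],
    [1, -3, 0, 0, 0],
    [1, -5, 0, 0, 0],
    [1, -8, 0, 0, 0],
    [1, -10, 0, 0, 0],
    [1, -12, 0, 0, 0],
    [1, -14, 0, 0, 0],
    [1, -10, 0, 0, 0],
    [1, 0, 0, 0, 0],
    [1, 0, 0, 0, 0],
  ],
)

```text
t: 79.3
eef_pos: [580.5, -216.8, 81.1]
tcp_rot: [0.896, 1.57, -0.676]
ft_force: [-0.5, 0.4, -1.6]
opening: 0.097
```

```bash
cat >> h.py <<'E'
def allwhite(c,r,h,z0,amin=300):
    w=white(c); cs,_=cv2.findContours(cv2.morphologyEx(w,cv2.MORPH_OPEN,np.ones((3,3))),cv2.RETR_EXTERNAL,cv2.CHAIN_APPROX_NONE)
    for k in cs:
        if cv2.contourArea(k)>amin:
            m,e=rimfit(c,k,r,h,z0=z0); print(cv2.boundingRect(k),m.round(1),e.round(2))
E
python3 - <<'E'
from h import *
p,R,s=tool(); print(p,s['opening'],s['ft_force'],s['moment']); z=p[2]-17; print(z)
for n in('scene','wrist'): print(n); allwhite(cam(n),56,44,z)
save({'pixels':cam('side')['pixels'][120:280,230:400]},'m2.png',3.7)
E
```

```text
[ 580.53899268 -216.77949394   81.11936268] 0.096931284338618 [-0.534987    0.39066026 -1.59271294] [-0.1146497   0.03485712 -0.04647392]
64.11936268422939
scene
(147, 262, 60, 41) [ 814.5 -174.1] 4.33
(480, 220, 80, 134) [571.7 556.3] 4.75
(262, 212, 33, 37) [638.1   4.7] 3.76
(330, 208, 62, 52) [585.3 191.3] 2.75
(0, 198, 78, 49) [ 713.9 -520. ] 4.76
(424, 193, 32, 35) [513.  355.8] 4.69
(187, 185, 50, 48) [ 582.3 -164.3] 3.72
(323, 106, 24, 27) [192.2 122.4] 4.44
(131, 0, 34, 61) [-492.5 -762.4] 4.37
wrist
(122, 301, 53, 30) [ 593.7 -161.9] 4.39
(0, 155, 286, 121) [ 629.7 -113.9] 4.18
(174, 0, 192, 81) [ 657.2 -220.8] 3.63
```

View pics/m2.png

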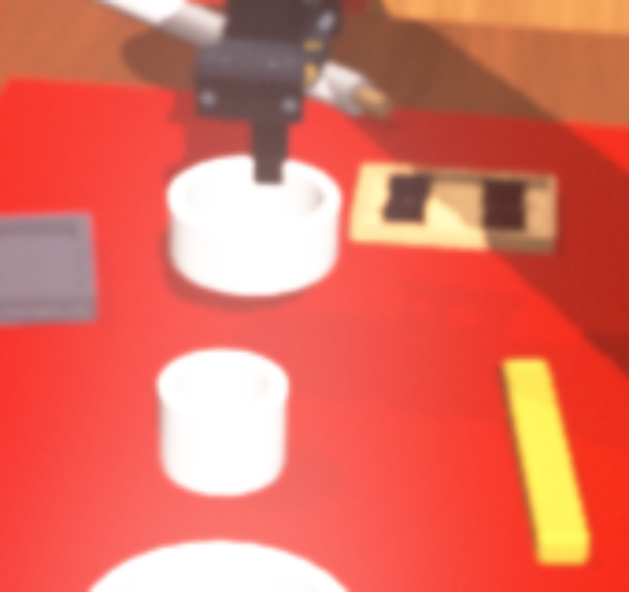

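The medium dish hangs level in the gripper at (255,220) in the crop. Carrying it over the large one.

apply_moves(
  increments=[
    [1, -10, 0, 0, 0],
    [1, -15, 0, 0, 0],
    [1, -20, 0, 0, 0],
    [1, -15, 0, 0, 0],
    [1, -5, 0, 0, 0],
    [1, 0, 0, 0, 0],
  ],
)

```text
t: 80.05
eef_pos: [580.8, -216.9, 146.6]
tcp_rot: [1.064, 1.57, -0.507]
ft_force: [0.3, -0.5, -3.4]
opening: 0.098
```

```bash
python3 - <<'E'
from h import *
go(531.2,145.5,146,-90,step=25); c=cam('scene')
for n in ('small','large'):
    for k,b,m,e in dishes(c,n):
        if np.linalg.norm(m-A[n])<60: print(n,m.round(1),e.round(2))
E
```

```text
turn -0.0 shift [ 3.000e-01 -4.960e+01 -3.624e+02] rows 15 each [  0.   -3.3 -24.2] j6 1.11
small [567.8  -5.5] 0.72
large [528.5 197.4] 1.02
```

apply_moves(
  increments=[
    [1, 0, -1, -8, 0],
    [1, 0, -2, -16, 0],
    [1, 0, -3.2, -24, 0],
    [1, 0, -3.2, -24, 0],
    [1, 0, -3.2, -24, 0],
    [1, 0, -3.2, -24, 0],
    [1, 0, -3.2, -24, 0],
    [1, 0, -3.2, -24, 0],
    [1, 0, -3.2, -24, 0],
    [1, 0, -3.2, -24, 0],
  ],
)

```text
t: 81.1
eef_pos: [551.1, 1.3, 145.5]
tcp_rot: [-1.737, 1.57, 2.976]
ft_force: [-0.1, 0.2, -2.8]
opening: 0.102
```

apply_moves(
  increments=[
    [1, 0, -3.2, -24, 0],
    [1, 0, -3.2, -24, 0],
    [1, 0, -3.2, -24, 0],
    [1, 0, -3.2, -24, 0],
    [1, 0, -3.3, -24, 0],
    [1, 0, -2.5, -16, 0],
    [1, 0, -1.6, -8, 0],
    [1, 0, -0.8, -2.4, 0],
    [1, 0, 0, 0, 0],
    [1, 0, 0, 0, 0],
  ],
)

```text
t: 82.1
eef_pos: [531.3, 145.0, 145.9]
tcp_rot: [-0.005, 1.571, -1.577]
ft_force: [0.2, 0.1, -1.8]
opening: 0.097
```

```bash
python3 - <<'E'
from h import *
p,R,s=tool(); print(p,s['opening'],s['ft_force']); go(531.2,145.5,30,-90)
for n in('scene','side'): print(n); allwhite(cam(n),56,44,p[2]-17,900)
c=cam('wrist'); allwhite(c,38,56,0)
E
```

```text
[531.28267137 144.98380979 145.87900674] 0.09657960888453598 [ 0.21434473  0.13173467 -1.77238037]
turn -0.1 shift [ 1.159e+02 -1.000e-01 -5.000e-01] rows 4 each [29.  -0.  -0.1] j6 1.72
scene
(147, 262, 60, 41) [ 858.6 -145. ] 4.03
(480, 220, 80, 134) [636.5 486.5] 3.9
(263, 212, 31, 38) [701.2  14.5] 4.41
(0, 198, 78, 50) [ 765.2 -462.9] 4.74
(330, 172, 65, 88) [532.1 197.5] 2.73
(335, 11, 55, 70) [-382.   11.] 3.87
(131, 0, 35, 61) [-336.  -685.2] 4.25
side
(30, 397, 69, 23) [690.5 690.9] 4.65
(250, 211, 78, 147) [532.9 195.9] 1.8
(218, 179, 37, 28) [665.2  80.3] 3.36
(265, 0, 142, 117) [  521.1 -2457.1] 4.89
(123, 302, 52, 29) [437.3 268.6] 3.78
(95, 131, 205, 145) [491.  292.2] 3.83
(399, 127, 81, 81) [571.1  -3.2] 0.42
```

apply_moves(
  increments=[
    [1, 15, -1, -0.5, 0],
    [1, 25, 0, 0, 0],
    [1, 25, 0, 0, 0],
    [1, 20, 0, 0, 0],
    [1, 12, 0, 0, 0],
    [1, 6, 0, 0, 0],
    [1, 0, 0, 0, 0],
    [1, 0, 0, 0, 0],
  ],
)

```text
t: 83.05
eef_pos: [530.6, 146.1, 43.6]
tcp_rot: [1.626, 1.57, 0.055]
ft_force: [-0.5, 0.8, -1.8]
opening: 0.1
```

apply_moves(
  increments=[
    [1, 4, 0, 0, 0],
    [1, 4, 0, 0, 0],
    [1, 0, 0, 0, 0],
  ],
)

```text
t: 83.35
eef_pos: [530.0, 146.1, 34.6]
tcp_rot: [-1.152, 1.57, -2.723]
ft_force: [-0.2, 0.5, -1.6]
opening: 0.098
```

apply_moves(
  increments=[
    [1, 3, 0, 0, 0],
    [1, 2, 0, 0, 0],
    [1, 0, 0, 0, 0],
  ],
)

```text
t: 83.65
eef_pos: [530.0, 146.1, 29.6]
tcp_rot: [-1.281, 1.57, -2.852]
ft_force: [-0.4, -0.1, -1.6]
opening: 0.098
```

apply_moves(
  increments=[
    [1, 2, 0, 0, 0],
    [1, 1, 0, 0, 0],
    [1, 0, 0, 0, 0],
  ],
)

```text
t: 83.95
eef_pos: [530.1, 146.1, 26.8]
tcp_rot: [-1.065, 1.571, -2.636]
ft_force: [0.1, 0.2, -1.6]
opening: 0.098
```

apply_moves(
  increments=[
    [1, 1, 0, 0, 0],
    [1, 1, 0, 0, 0],
    [1, 0, 0, 0, 0],
  ],
)

```text
t: 84.25
eef_pos: [530.1, 146.1, 24.8]
tcp_rot: [-0.817, 1.571, -2.388]
ft_force: [-0.0, -0.8, -1.2]
opening: 0.094
```

apply_moves(
  increments=[
    [1, 1, 0, 0, 0],
    [1, 0, 0, 0, 0],
  ],
)

```text
t: 84.45
eef_pos: [530.2, 146.1, 23.8]
tcp_rot: [0.612, 1.571, -0.959]
ft_force: [-0.4, -0.3, -2.0]
opening: 0.102
```

apply_moves(
  increments=[
    [1, 0.7, 0, 0, 0],
    [1, 0, 0, 0, 0],
  ],
)

```text
t: 84.65
eef_pos: [530.2, 146.1, 23.2]
tcp_rot: [1.063, 1.571, -0.508]
ft_force: [-0.0, -0.1, -0.1]
opening: 0.102
```

Seated at z 23.2, as predicted. Releasing.

apply_moves(
  increments=[
    [0.9, 0, 0, 0, 0],
    [0.88, 0, 0, 0, 0],
    [0.85, 0, 0, 0, 0],
    [0.8, 0, 0, 0, 0],
    [0.75, 0, 0, 0, 0],
    [0.75, 0, 0, 0, 0],
    [0.75, -5, 0, 0, 0],
    [0.75, -15, 0, 0, 0],
    [0.7, -25, 0, 0, 0],
    [0.5, -30, 0, 0, 0],
  ],
)

```text
t: 85.65
eef_pos: [529.7, 146.0, 98.7]
tcp_rot: [-1.362, 1.569, -2.933]
ft_force: [0.9, 0.1, -0.8]
opening: 0.336
```

apply_moves(
  increments=[
    [0, -30, 0, 10, 0],
    [0, -30, 0, 20, 0],
    [0, -30, 0, 30, 0],
    [0, 0, 0, 30, 0],
    [0, 0, 0, 30, 0],
    [0, 0, 0, 20, 0],
    [0, 0, 0, 10, 0],
    [0, 0, 0, 0, 0],
    [0, 0, 0, 0, 0],
  ],
)

```text
t: 86.55
eef_pos: [530.0, -3.4, 188.3]
tcp_rot: [-2.249, 1.571, 2.463]
ft_force: [0.0, 0.1, -0.3]
opening: 0.994
```

```bash
python3 - <<'E'
from h import *
p,R,s=tool(); print(p,jaw_yaw(R),s['opening'],s['ft_force'],s['t'])
for n in('scene','wrist','side'):
    c=cam(n); print(n,'as medium z6'); allwhite(c,56,44,6,900)
    print(' as small'); allwhite(c,38,56,0,400)
    P=c['pixels']
c=cam('wrist'); cv2.imwrite('pics/w9.png',c['pixels'][:,:,::-1])
w=white(c); 
for v in range(0,300,6): print(''.join('#' if w[v,u] else '.' for u in range(0,560,5)))
E
```

```text
[530.01684004  -3.35006639 188.25788975] -90.03155943907888 0.994269945566946 [ 0.0473657   0.13092571 -0.31422359] 86.55
scene as medium z6
(147, 262, 60, 41) [ 775.  -200.4] 4.43
(480, 220, 80, 134) [509.9 556.3] 4.13
(262, 212, 33, 37) [582.9  -4. ] 3.64
(330, 208, 62, 52) [526.5 197.9] 3.21
(0, 197, 85, 50) [ 644.9 -557.8] 4.82
(131, 0, 35, 61) [-632.9 -831.8] 4.46
 as small
(147, 262, 60, 41) [ 764.2 -209.2] 4.65
(480, 220, 80, 134) [497.7 558.1] 4.14
(262, 212, 33, 37) [567.8  -5.5] 0.72
(330, 208, 62, 52) [513.4 198.5] 3.83
(0, 197, 85, 50) [ 648.9 -571.1] 4.82
(424, 193, 32, 35) [433.4 395.6] 4.49
(262, 27, 42, 20) [-467.  -189.7] 4.53
(309, 0, 21, 53) [-790.9  -27.3] 3.4
(131, 0, 35, 61) [-634.8 -837.6] 4.59
wrist as medium z6
(48, 130, 134, 122) [530.3 202.2] 3.21
(246, 127, 71, 71) [592.1  -3.5] 3.96
(413, 0, 130, 48) [ 668.7 -231.1] 3.55
 as small
(240, 290, 94, 10) [440.7 -12. ] 4.47
(529, 229, 31, 35) [ 465.7 -289.7] 3.5
(48, 130, 134, 122) [525.8 215.8] 3.95
(246, 127, 71, 71) [571.5  -4.5] 0.32
(413, 0, 130, 48) [ 684.4 -231.1] 3.43
side as medium z6
(30, 397, 69, 23)
[... 5384 characters left out ...]
...............................................
................................................................................................................
................................................................................................................
................................................................................................................
................................................................................................................
........................##..##..................................................................................
........................#.##############....#########################..#..##......##.#..........................
  return _methods._mean(a, axis=axis, dtype=dtype,
  ret = ret.dtype.type(ret / rcount)
```

The medium dish sits inside the large one. I'll grip the small one by its wall the same way, since that tip offset is now known.

apply_moves(
  increments=[
    [0.3, 0, 10, 9, 0],
    [0.75, 0, 20, 17, 0],
    [0.75, 0, 10.8, 9.5, 0],
    [0.75, 25, 0, 0, 0],
    [0.75, 30, 0, 0, 0],
    [0.75, 30, 0, 0, 0],
    [0.75, 20, 0, 0, 0],
    [0.75, 0, 0, 0, 0],
    [0.75, 0, 0, 0, 0],
    [0.75, 0, 0, 0, 0],
  ],
)

```text
t: 87.75
eef_pos: [571.6, -39.6, 84.4]
tcp_rot: [1.35, 1.569, -0.222]
ft_force: [1.0, 0.3, 0.1]
opening: 0.262
```

```bash
python3 - <<'E'
from h import *
p,R,s=tool(); print(p,s['opening']); go(570.8,-38.9,28,-90)
c=cam('scene')
for k,b,m,e in dishes(c,'small'):
    if np.linalg.norm(m-A['small'])<60: print(m.round(1),e.round(2))
E
```

```text
[571.62817732 -39.60039639  84.3780833 ] 0.2617716612089307
turn -0.0 shift [56.4 -0.9 -0.7] rows 2 each [28.2 -0.5 -0.4] j6 1.39
[567.7  -5.5] 0.82
```

apply_moves(
  increments=[
    [0.75, 10, -0.7, -0.7, 0],
    [0.75, 10, 0, 0, 0],
    [0.75, 10, 0, 0, 0],
    [0.75, 5, 0, 0, 0],
    [0.75, 0, 0, 0, 0],
  ],
)

```text
t: 88.3
eef_pos: [569.8, -38.6, 47.1]
tcp_rot: [-1.701, 1.569, 3.011]
ft_force: [0.4, 0.2, -0.6]
opening: 0.249
```

apply_moves(
  increments=[
    [0.75, 5, 0, 0, 0],
    [0.75, 5, 0, 0, 0],
    [0.75, 0, 0, 0, 0],
  ],
)

```text
t: 88.6
eef_pos: [569.9, -38.7, 37.6]
tcp_rot: [-1.632, 1.57, 3.08]
ft_force: [0.1, 0.3, -0.1]
opening: 0.25
```

apply_moves(
  increments=[
    [0.75, 5, 0, 0, 0],
    [0.75, 5, 0, 0, 0],
    [0.75, 0, 0, 0, 0],
  ],
)

```text
t: 88.9
eef_pos: [569.9, -38.7, 27.5]
tcp_rot: [-1.661, 1.57, 3.051]
ft_force: [-0.4, 0.5, 0.5]
opening: 0.25
```

apply_moves(
  increments=[
    [0.8, 0, 0, 0, 0],
    [0.84, 0, 0, 0, 0],
    [0.87, 0, 0, 0, 0],
    [0.89, 0, 0, 0, 0],
    [0.91, 0, 0, 0, 0],
    [0.94, 0, 0, 0, 0],
    [1, 0, 0, 0, 0],
    [1, 0, 0, 0, 0],
  ],
)

```text
t: 89.7
eef_pos: [570.3, -38.8, 28.3]
tcp_rot: [0.981, 1.571, -0.59]
ft_force: [-0.1, -0.7, 1.7]
opening: 0.092
```

apply_moves(
  increments=[
    [1, -2, 0, 0, 0],
    [1, -3, 0, 0, 0],
    [1, -5, 0, 0, 0],
    [1, -10, 0, 0, 0],
    [1, -15, 0, 0, 0],
    [1, -20, 0, 0, 0],
    [1, -25, 0, 0, 0],
    [1, -25, 0, 0, 0],
    [1, -15, 0, 0, 0],
    [1, 0, 0, 0, 0],
  ],
)

```text
t: 90.7
eef_pos: [571.1, -38.8, 150.9]
tcp_rot: [1.367, 1.566, -0.204]
ft_force: [0.3, -0.7, -2.2]
opening: 0.092
```

```bash
python3 - <<'E'
from h import *
p,R,s=tool(); print(p,s['opening'],s['ft_force']); go(530.4,164.1,147,-90,step=25)
for n in('scene','side'): print(n); allwhite(cam(n),38,56,p[2]-28,400)
E
```

```text
[571.06915818 -38.79991415 150.88194802] 0.09244579808929539 [ 0.34810551 -0.7421684  -2.20255661]
turn -0.0 shift [   3.5  -40.7 -202.9] rows 9 each [  0.4  -4.5 -22.5] j6 1.39
scene
(147, 262, 60, 41) [ 850.  -159.9] 4.47
(480, 220, 80, 134) [624.8 547.9] 4.58
(330, 208, 62, 52) [637.4 184.2] 3.51
(0, 198, 79, 49) [ 755.8 -469.3] 4.75
(424, 193, 32, 35) [571.4 353.2] 4.53
(261, 176, 36, 40) [570.1  -2.8] 2.61
(238, 55, 41, 21) [  16.7 -190.6] 3.57
(283, 13, 30, 71) [-333.2  -54.6] 4.04
(131, 0, 35, 61) [-338.8 -691.9] 4.42
side
(30, 397, 69, 23) [689.9 666.8] 3.01
(250, 265, 78, 93) [498.7 353.4] 2.7
(218, 179, 37, 28) [666.7  72.1] 3.25
(272, 167, 36, 40) [ 5.704e+02 -3.000e-01] 3.24
(461, 0, 99, 262) [   15.  -2426.3] 4.86
(264, 0, 83, 71) [  828.  -2360.9] 4.53
```

apply_moves(
  increments=[
    [1, 0, -1.5, -8, 0],
    [1, 0, -3, -16, 0],
    [1, 0, -4.8, -24, 0],
    [1, 0, -4.8, -24, 0],
    [1, 0, -4.8, -24, 0],
    [1, 0, -4.8, -24, 0],
    [1, 0, -4.8, -24, 0],
    [1, 0, -4.8, -24, 0],
    [1, 0, -4, -20, 0],
    [1, 0, -2.4, -10, 0],
  ],
)

```text
t: 91.8
eef_pos: [529.4, 161.6, 147.6]
tcp_rot: [-1.5, 1.57, -3.069]
ft_force: [0.2, 0.5, -1.1]
opening: 0.092
```

apply_moves(
  increments=[
    [1, 0, -1, -5, 0],
    [1, 0, 0, 0, 0],
    [1, 0, 0, 0, 0],
  ],
)

```text
t: 92.1
eef_pos: [529.6, 163.9, 148.1]
tcp_rot: [-0.569, 1.571, -2.141]
ft_force: [0.2, 0.5, -1.6]
opening: 0.094
```

```bash
python3 - <<'E'
from h import *
p,R,s=tool(); print(p,s['opening'],s['ft_force']); go(530.4,164.1,60,-90,step=25)
for n in('scene','side'):
    c=cam(n); print(n); allwhite(c,38,56,p[2]-28,900)
E
```

```text
[529.62116716 163.91778783 148.095178  ] 0.09398982122474128 [ 0.19239177  0.52880229 -1.60405792]
turn -0.0 shift [88.1  0.8 -0.2] rows 4 each [22.   0.2 -0.1] j6 1.75
scene
(147, 262, 60, 41) [ 846.3 -162.4] 4.37
(480, 220, 80, 135) [631.8 565.6] 4.2
(0, 198, 78, 50) [ 758.3 -474.8] 4.75
(330, 176, 62, 84) [528.9 199.3] 2.62
(345, 10, 56, 71) [-402.5   61.3] 3.39
(131, 0, 35, 61) [-345.5 -695.2] 4.43
side
(30, 397, 69, 23) [691.7 664.8] 3.03
(250, 216, 78, 142) [530.4 199.5] 3.35
(218, 179, 37, 28) [668.4  66.7] 3.28
(265, 0, 148, 120) [  373.  -2527.5] 4.03
```

apply_moves(
  increments=[
    [1, 15, 0.5, 0, 0],
    [1, 25, 0, 0, 0],
    [1, 25, 0, 0, 0],
    [1, 16, 0, 0, 0],
    [1, 8, 0, 0, 0],
    [1, 0, 0, 0, 0],
    [1, 0, 0, 0, 0],
  ],
)

```text
t: 92.9
eef_pos: [530.5, 164.2, 59.8]
tcp_rot: [1.626, 1.57, 0.055]
ft_force: [0.3, 0.6, -1.4]
opening: 0.093
```

apply_moves(
  increments=[
    [1, 4, 0, 0, 0],
    [1, 4, 0, 0, 0],
    [1, 0, 0, 0, 0],
  ],
)

```text
t: 93.2
eef_pos: [530.0, 164.3, 51.0]
tcp_rot: [-0.724, 1.571, -2.295]
ft_force: [-0.2, 0.5, -1.9]
opening: 0.091
```

apply_moves(
  increments=[
    [1, 3, 0, 0, 0],
    [1, 3, 0, 0, 0],
    [1, 0, 0, 0, 0],
  ],
)

```text
t: 93.5
eef_pos: [529.9, 164.3, 44.8]
tcp_rot: [-1.199, 1.57, -2.77]
ft_force: [-0.4, -0.0, -1.4]
opening: 0.094
```

apply_moves(
  increments=[
    [1, 1, 0, 0, 0],
    [1, 1, 0, 0, 0],
    [1, 0, 0, 0, 0],
  ],
)

```text
t: 93.8
eef_pos: [530.0, 164.3, 43.1]
tcp_rot: [-0.797, 1.571, -2.368]
ft_force: [-0.4, -0.1, -1.5]
opening: 0.093
```

apply_moves(
  increments=[
    [1, 1, 0, 0, 0],
    [1, 0.8, 0, 0, 0],
    [1, 0, 0, 0, 0],
  ],
)

```text
t: 94.1
eef_pos: [530.0, 164.3, 41.3]
tcp_rot: [-0.721, 1.571, -2.292]
ft_force: [0.6, 0.5, -1.7]
opening: 0.091
```

apply_moves(
  increments=[
    [1, 0.8, 0, 0, 0],
    [1, 0, 0, 0, 0],
  ],
)

```text
t: 94.3
eef_pos: [530.1, 164.3, 40.5]
tcp_rot: [-0.207, 1.571, -1.778]
ft_force: [-0.4, -0.0, -0.7]
opening: 0.09
```

apply_moves(
  increments=[
    [1, 0.4, 0, 0, 0],
    [1, 0, 0, 0, 0],
  ],
)

```text
t: 94.5
eef_pos: [530.1, 164.3, 40.3]
tcp_rot: [1.132, 1.571, -0.439]
ft_force: [-0.9, -0.3, 1.3]
opening: 0.092
```

Contact at 40.3, exactly the expected seat height. Releasing and backing off.

apply_moves(
  increments=[
    [0.9, 0, 0, 0, 0],
    [0.88, 0, 0, 0, 0],
    [0.85, 0, 0, 0, 0],
    [0.8, 0, 0, 0, 0],
    [0.75, 0, 0, 0, 0],
    [0.75, 0, 0, 0, 0],
    [0.75, -5, 0, 0, 0],
    [0.75, -15, 0, 0, 0],
    [0.7, -25, 0, 0, 0],
    [0.5, -30, 0, 0, 0],
  ],
)

```text
t: 95.5
eef_pos: [529.6, 164.2, 115.7]
tcp_rot: [-1.329, 1.569, -2.9]
ft_force: [0.1, 0.6, -0.3]
opening: 0.337
```

apply_moves(
  increments=[
    [0.2, -30, 0, 10, 0],
    [0, -30, 0, 25, 0],
    [0, -20, 0, 30, 0],
    [0, 0, 0, 30, 0],
    [0, 0, 0, 20, 0],
    [0, 0, -20, 10, 0],
    [0, 0, -20, 0, 0],
    [0, 0, 0, 0, 0],
    [0, 0, 0, 0, 0],
  ],
)

```text
t: 96.4
eef_pos: [490.5, 39.4, 195.8]
tcp_rot: [1.461, 1.569, -0.11]
ft_force: [0.5, -0.3, -0.5]
opening: 0.994
```

```bash
python3 - <<'E'
from h import *
p,R,s=tool(); print(p,s['opening'],s['ft_force'],s['t'])
for n in ('scene','side','wrist'):
    c=cam(n); w=cv2.morphologyEx(white(c),cv2.MORPH_OPEN,np.ones((3,3))); cs,_=cv2.findContours(w,cv2.RETR_EXTERNAL,cv2.CHAIN_APPROX_NONE)
    q=proj(c,[530,198.5,40])
    for k in cs:
        if cv2.pointPolygonTest(k,tuple(map(float,q)),False)>0:
            print(n,cv2.boundingRect(k),'large',rimfit(c,k,74,32)[0].round(1))
    # expected silhouette for each dish's rim: top row / left / right if nested
    for nm,z in (('large',0),('medium',6),('small',12)):
        r,h=H[nm]; a=np.linspace(0,6.283,73); P=np.array([proj(c,[530+r*np.cos(t),198.5+r*np.sin(t),z+h]) for t in a]); print('   exp',nm,P.min(0).round(0),P.max(0).round(0))
    P=c['pixels']; x0,y0=(P.shape[1],0)
    if n=='wrist':
        g=cv2.cvtColor(P,cv2.COLOR_RGB2GRAY); e=cv2.HoughCircles(cv2.GaussianBlur(g,(3,3),0),cv2.HOUGH_GRADIENT_ALT,1,3,param1=150,param2=0.6,minRadius=15,maxRadius=90); print(None if e is None else e.round(0))
c=cam('scene'); print('tray',stubs(c,np.array([464.,-375]),90,60,12))
P=c['pixels'].astype(int); x=[(round(proj(c,[472,378.8,z])[0]),round(proj(c,[472,378.8,z])[1])) for z in (125,137,147)]; print('head px',[P[v,u] for u,v in x])
E
```

```text
[490.52585828  39.35271987 195.82489055] 0.9939629579020308 [ 0.45783144 -0.34145585 -0.46294834] 96.4
scene (330, 208, 62, 52) large [528.2 197.5]
   exp large [331. 208.] [391. 253.]
   exp medium [339. 208.] [385. 242.]
   exp small [347. 209.] [379. 232.]
side (250, 263, 78, 95) large [531.7 188.4]
   exp large [250. 267.] [327. 316.]
   exp medium [259. 265.] [318. 301.]
   exp small [269. 263.] [309. 287.]
wrist (82, 94, 132, 127) large [532.1 197.6]
   exp large [82. 95.] [208. 222.]
   exp medium [ 88. 111.] [188. 212.]
   exp small [ 94. 128.] [166. 200.]
[[[144. 154.  63.]
  [144. 204.  81.]
  [131. 189.  80.]
  [132. 167.  59.]
  [132. 167.  45.]
  [127. 195.  71.]
  [144. 154.  49.]
  [127. 189.  80.]
  [161. 142.  58.]
  [175. 156.  68.]
  [144. 181.  49.]
  [421. 292.  42.]
  [504. 292.  43.]
  [171. 167.  43.]
  [ 61. 323.  47.]
  [431. 306.  28.]
  [144. 154.  39.]
  [405. 305.  27.]
  [161. 142.  43.]
  [148. 321.  50.]
  [160. 185.  67.]
  [135. 141.  50.]
  [ 45. 291.  44.]
  [388. 248.  37.]
  [121. 145.  44.]
  [379. 255.  28.]
  [ 61. 290.  42.]
  [175. 156.  42
[... 330 characters left out ...]
59. 286.  38.]
  [412. 309.  25.]
  [513. 306.  30.]
  [150. 160.  39.]
  [177. 248.  30.]
  [119. 299.  20.]
  [119. 290.  21.]
  [148. 329.  31.]
  [ 39. 300.  30.]
  [400. 387.  28.]
  [121. 145.  25.]
  [509. 305.  32.]
  [433. 286.  21.]
  [ 39. 211.  21.]
  [153. 319.  18.]
  [440. 283.  21.]
  [ 25. 293.  22.]
  [114. 288.  25.]
  [435. 281.  20.]
  [122. 281.  20.]
  [445. 266.  19.]
  [401. 317.  16.]
  [ 37. 387.  18.]]]
tray [(500.1, -349.9, 6.9, 27.4, 9.9, np.uint8(56)), (501.3, -398.0, 8.5, 27.4, 9.9, np.uint8(59)), (425.2, -354.0, 6.8, 25.6, 9.4, np.uint8(56)), (425.6, -402.1, 1.9, 26.1, 9.8, np.uint8(57))]
head px [array([39, 36, 38]), array([33, 33, 34]), array([52, 51, 55])]
```

```bash
python3 -c "
from cell import env; print(env.job_done())"
```

```text
the job is handed in; nothing more can be done
None
```

I handed the job in at about 96 s of the 208 s allowed. All four stubs are in the tray, the tweezers are back in their stand, and the dishes are nested small in medium in large. The hand-in gave no verdict.

**What I did**
- I carried each stub with the tweezers: open them by the pads, clamp the stub, regrip at the head to carry, and set it down in the tray.
- I hung the tweezers back in the stand before touching the dishes.
- I lifted the medium dish, then the small one, by the wall and lowered each until it touched the floor of the next.

**Last checks**
- **Stubs:** four separate dark blobs within about 3 mm of the planned spots in the tray. Each touched the tray floor at or within half a millimetre of the height worked out beforehand.
- **Tweezers:** seen upright in the stand after release, and at the end their black head was still where it should be.
- **Dishes:** the medium and small dishes touched down at tool heights of 23.2 and 40.3 mm, against 23.0 and 40.3 mm predicted. Their outline in all three cameras matches the nested shape to about 2 pixels.
- **Final state:** I saw no dish get knocked during the run, and the robot was clear of everything at the end.

**What failed or disagreed**
- **First medium-dish grasp:** it closed on nothing. The fingertips turned out to be about 13 mm above the reported tool point, not 11 mm below it. I found this from two camera views and by touching the rim with up to 17 N, and the dish stayed put.
- **Scene camera:** it read dish positions about 2–3 mm short in x compared with the wrist camera.
- **Circle search:** the search for the inner rims in the final wrist picture was too noisy to use. I have no direct centre measurement for the small and medium dishes inside the nest. Their positions rest on the release position, the seating heights and the outlines.

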